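# Lay out the titration tray

## Task

Lay out the white tray for a titration: stand the cork ring in the middle of its centre pad and seat the amber flask upright in the ring, stand the blue-capped bottle in the middle of the end pad on the pH meter's side, and the green-capped bottle in the middle of the end pad on the hotplate's side, so that the flask is between the two bottles. Set the bottles and the flask down gently, without dropping them or tipping them over, and leave the green glass jar and the sponge where they are.

Things in the scene. Friction and masses are not known exactly. Their poses are not given: they have to be found in the camera images.
- tray: Fixed flat white tray, 100 (x) x 330 (y) x 6 mm, with three round black rubber pads of 80 mm diameter and 3 mm thickness in a row: the pad centres lie at y = -110, 0 and +110 mm in the tray's frame (x = 0), the pad tops are 9 mm above the bench. Origin: centre of the underside, on the bench; x across the tray, y along the row of pads, z up. It may stand turned by up to 0.25 rad.
- meter: Fixed white pH meter with a green display and blue keys, 120 x 150 x 87 mm, off one end of the tray (left or right). Origin: centre of the underside, on the bench.
- hotplate: Fixed grey hotplate with a round dark plate (116 mm) and two knobs on its front, 150 x 130 x 67 mm, off the other end of the tray. Origin: centre of the underside, on the bench.
- blue_bottle_mid (a point): Centre of the loose white plastic bottle with the BLUE cap, 135 mm high, about 160 g, standing upright; the point is on its axis, half-way up (67.5 mm above its base). Body 58 mm in diameter up to 85 mm, then a shoulder; cap 40 mm in diameter from 104 to 135 mm above the base, fixed to the bottle and fit to grip. z up along the axis.
- green_bottle_mid (a point): Centre of the loose white plastic bottle with the GREEN cap; the same shape and sizes as the blue-capped one; the point is on its axis, 67.5 mm above its base.
- cork_ring_mid (a point): Centre of the loose cork ring, 66 mm outer diameter, 50 mm inner diameter, 36 mm high, about 40 g, lying flat; the point is on its axis, 18 mm above its underside. z along the axis.
- flask_mid (a point): Centre of the loose amber glass flask with a fixed red stopper, 115 mm high, about 120 g, upright on its flat base (40 mm across); point on its axis, 57.5 mm above the base. Belly 72 mm in diameter (widest 30 mm above base), neck 24 mm from 68 to 93 mm, stopper 28 mm from 93 to 115 mm above base, fit to grip. Seated in the ring, its belly rests on the inner edge, base 32 mm above the ring's underside.
- jar_mid (a point): Small loose green glass jar with a black lid, 54 mm in diameter, 70 mm high, beyond the tray; the point is half-way up. Bystander: leave it.
- sponge_mid (a point): Yellow sponge with a green top, 50 x 80 x 34 mm, loose, lying flat beyond the tray; the point is half-way up. Bystander: leave it.
Not all that is in view belongs to the job. What is shaped like the part that bears cork_ring_mid but purple is not meant. Of the things that look like the part that bears flask_mid, the smaller one is meant.

How it is judged (in metres and radians):
At the end, for the whole second after the job is handed in: Ring flat on the centre pad, bottles upright on the end pads (blue cap on the meter's side, green on the hotplate's), each within 15 mm of its pad's centre along and across the tray; flask upright in the ring, within 8 mm of its axis; tilts under 0.1 rad; all released and at rest (((y of meter in the frame of tray above 0 m and x of blue_bottle_mid in the frame of tray between -0.015 and 0.015 m and y of blue_bottle_mid in the frame of tray between 0.095 and 0.125 m and z of blue_bottle_mid in the frame of tray between 0.0705 and 0.0825 m and angle between each of blue_bottle_mid, green_bottle_mid's own z axis and vertical below 0.1 rad and x of green_bottle_mid in the frame of tray between -0.015 and 0.015 m and y of green_bottle_mid in the frame of tray between -0.125 and -0.095 m and z of green_bottle_mid in the frame of tray between 0.0705 and 0.0825 m) or (y of meter in the frame of tray below 0 m and x of blue_bottle_mid in the frame of tray between -0.015 and 0.015 m and y of blue_bottle_mid in the frame of tray between -0.125 and -0.095 m and z of blue_bottle_mid in the frame of tray between 0.0705 and 0.0825 m and angle between each of blue_bottle_mid, green_bottle_mid's own z axis and vertical below 0.1 rad and x of green_bottle_mid in the frame of tray between -0.015 and 0.015 m and y of green_bottle_mid in the frame of tray between 0.095 and 0.125 m and z of green_bottle_mid in the frame of tray between 0.0705 and 0.0825 m)) and x of cork_ring_mid in the frame of tray between -0.015 and 0.015 m and y of cork_ring_mid in the frame of tray between -0.015 and 0.015 m and z of cork_ring_mid in the frame of tray between 0.021 and 0.033 m and angle between each of cork_ring_mid, flask_mid's own z axis and vertical below 0.1 rad and horizontal distance between flask_mid and cork_ring_mid below 0.008 m and z of flask_mid in the frame of cork_ring_mid between 0.066 and 0.077 m and linear speed of each of blue_bottle, green_bottle, cork_ring, flask below 0.02 m/s and angular speed of each of blue_bottle, green_bottle, cork_ring, flask below 0.2 rad/s and contact force between each of blue_bottle, green_bottle, cork_ring, flask and the fingers below 0.1 N); the robot touches nothing.
It fails at once if the jar or the sponge is moved by more than 30 mm (distance of any of jar_mid, sponge_mid from where it was at the start of the episode above 0.03 m).
It fails at once if a bottle or the flask is tipped over (more than 0.8 rad) (angle between any of blue_bottle_mid, green_bottle_mid, flask_mid's own z axis and vertical above 0.8 rad).
It fails at once if a bottle or the flask is dropped (moves faster than 0.7 m/s while out of the fingers) ((contact force between blue_bottle and the fingers below 0.05 N and linear speed of blue_bottle above 0.7 m/s) or (contact force between green_bottle and the fingers below 0.05 N and linear speed of green_bottle above 0.7 m/s) or (contact force between flask and the fingers below 0.05 N and linear speed of flask above 0.7 m/s)).
It also fails if it takes over 96 s, if anything falls off the work surface, if the arm or the gripper's body presses on something with over 40 N, if the wrist force passes 120 N, or if a joint passes its speed limit or range.

## Robot

A 6-joint arm with a two-finger parallel gripper is mounted at the origin on the work surface. World frame = base frame: x ahead of the robot, y to its left, z up, the work surface at z = 0. Lengths are in mm, angles in degrees, forces in N, time in s.
With the tool pointing down it reaches from about 275 to 725 mm from the base axis. Payload 15.9 kg.
Tool frame: the origin (TCP) lies at the very end of the fingers, on their centre line; the grasp point (between the pads) lies 19 mm behind it; z points along the fingers, x is the direction in which the jaws open and shut, and the axes are right-handed (so a half turn about z gives the same grasp; the last joint's range is limited). The gripper opens to 85 mm and grips with 20 to 120 N. Pads are 22 mm wide; open, the fingers measure 114 mm over their backs; the gripper's body (76 mm by 85 mm) begins 54 mm behind the grasp point. The pads swing forward as they close: fully open they stand 13 mm farther back than shut.
Start: joints at [70.76, 12.198, -1.971, 75.831, 0, 90], TCP at [164.756, 472.06, 231.306] pointing down, gripper open.
Joint ranges: [-170.91, 170.91], [-42.67, 98.43], [-65.05, 77.54], [-120.47, 116.71], [-90, 82.35], [-180, 180]. Speed limits (degrees/s): [108.29, 108.29, 136.94, 147.25, 180, 180].

## Interface

Orientations are given as [roll, pitch, yaw] about the fixed x, y, z axes, in that order (R = Rz(yaw) Ry(pitch) Rx(roll)).
In Python, from station import bot gives the robot as it stands. The module is installed in compiled form; this text tells all that it offers.
- The arm moves only by the tool servo_tool, never from a script. Its arguments are lists of equal length, an entry for each row: "hand": the opening, from 0 (shut) to 1 (fully open); "dp": the shift along the tool's x, y, z in m, a list of three; "roll": the turn about the tool's z in rad. A call has 1 to 20 rows; each row shifts and turns the pose as measured when the row begins, along the tool's axes as they then stand; what a row does not reach is not made up. A row lasts 1/8 s, in which the tool goes at most 62.5 mm and 10.7 degrees, less where a joint would pass 70% of its speed; a pose out of reach is approached as far as the arm can. A call with a gripper value outside its range is refused whole. The fingers move at their own pace and stop on an object; the grip force is fixed at half the most. Time passes only in rows, so rows that do not move let the fingers close. It gives the time, the measured TCP pose, the force and the opening at its end, in the units of the state.
- bot.get_obs(): the state, without advancing time (a new reading comes with each control period).
- bot.grab_frame(name): name is "scene" or "top" or "wrist"; returns the picture (480x640x3 uint8, red, green, blue); there is no depth.
- bot.camera_model(name): a dict with "fx", "fy", "cx", "cy" (pixels), "world_to_cam" (4x4, takes a point from world to camera coordinates). Camera axes: x right, y up, looking along -z (the intrinsics and any distortion apply to the point x, -y, -z); pixel columns grow to the right and rows downward; lengths in mm; the calibration is good to about 2 mm. A picture is of the moment at which its call begins: read the wrist's pose just before it. camera_model takes no time and is no camera call; for the wrist camera it gives the pose at the moment of the call.
- bot.hand_in(): hands the job in, once; it reports no verdict.
The state is a dict: "t": time; "joints": joint angles; "joint_vel": joint speeds; "effort": joint torques, N m; "position": TCP position; "orientation": TCP orientation; "wrist_force": force on the tool from outside, world axes, zero at the start; "ft_torque": the same for the moment, N m; "finger_gap": finger opening in mm.
Only numpy, scipy, OpenCV 4.12 (cv2) and the standard library are available. Lean on these libraries where they do the work, as an engineer would, in place of code of your own. Each camera call takes 0.05 s, during which the arm holds its last target.

## Working session

There is one attempt and no reset: what is moved stays moved. The work goes in short steps, Python scripts to look and compute and a tool call to move; the robot and the scene stay as the last step left them, time stands still between calls to the robot, and variables do not carry over. Pictures are saved under pics/ and viewed, and the job is handed in when it is done.

Besides the shell and the picture viewer there is one more tool, called after "Call:" as a command line: name --pt "numbers of a row" for each row, then --argument value for the rest. servo_tool: Moves the arm, as the interface text tells. Its arguments: {"type":"object","properties":{"hand":{"type":"array","items":{"type":"number"}},"dp":{"type":"array","items":{"type":"array","items":{"type":"number"}}},"roll":{"type":"array","items":{"type":"number"}}},"required":["hand","dp","roll"]}

```bash
mkdir -p pics; python3 - <<'E'
from station import bot
import cv2,numpy as np
print(bot.get_obs())
for n in ("scene","top","wrist"):
    m=bot.camera_model(n); print(n,{k:(np.round(v,3).tolist() if not isinstance(v,str) else v) for k,v in m.items()})
    im=bot.grab_frame(n); cv2.imwrite(f"pics/{n}0.png",im[:,:,::-1])
E
```

```text
{'t': 0.0, 'joints': array([ 7.07593974e+01,  1.22248561e+01, -2.01027315e+00,  7.58303788e+01,
        6.86370431e-04,  9.00009672e+01]), 'joint_vel': array([ 0.02660359, -0.06435501,  0.08491203, -0.09347075,  0.02743408,
        0.01963784]), 'effort': array([ 3.23702061e-04, -6.86169577e+01,  4.87116337e+01,  1.78310514e-02,
        1.97051777e-04,  7.63113604e-06]), 'position': array([164.64897795, 471.74229992, 230.80161605]), 'orientation': array([-1.79999315e+02,  6.55080803e-02,  7.07584302e+01]), 'wrist_force': array([-0.69101256, -0.5812956 , -0.77000314]), 'ft_torque': array([0.03581931, 0.00420442, 0.02143611]), 'finger_gap': 85.22197510518383}
scene {'fx': 491.804, 'fy': 491.804, 'cx': 318.456, 'cy': 242.721, 'world_to_cam': [[-0.392, 0.92, 0.011, 207.807], [-0.732, -0.319, 0.602, 356.892], [0.557, 0.228, 0.799, -1475.49], [0.0, 0.0, 0.0, 1.0]]}
top {'fx': 469.74, 'fy': 469.74, 'cx': 313.369, 'cy': 236.309, 'world_to_cam': [[0.025, -1.0, 0.019, -13.958], [0.98, 0.028, 0.198, -550.688], [-0.198, 0.013, 0.98, -1132.313], [0.0, 0.0, 0.0, 1.0]]}
wrist {'fx': 356.937, 'fy': 356.937, 'cx': 319.779, 'cy': 236.247, 'world_to_cam': [[0.33, 0.944, -0.0, -498.975], [-0.904, 0.316, -0.287, 35.673], [-0.271, 0.095, 0.958, -378.64], [0.0, 0.0, 0.0, 1.0]]}
```

View pics/scene0.png

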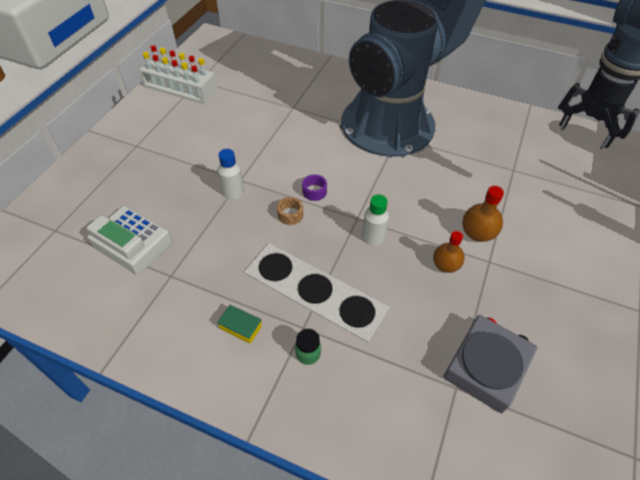

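View pics/top0.png

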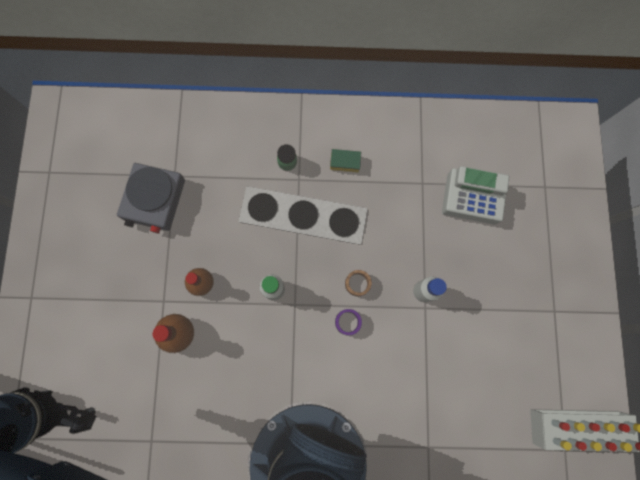

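View pics/wrist0.png

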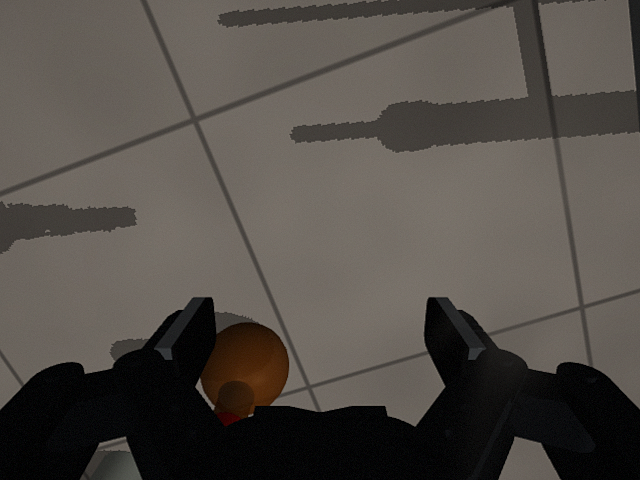

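The scene picture shows:
- two rings: cork at (290,211) and purple at (315,187). The cork one is meant.
- two flasks: small at (449,257) and large at (483,220). The smaller one is meant.
- blue-capped bottle at (231,175) and green-capped at (376,220).
- pads at (275,267), (315,288) and (357,311).
- pH meter at (128,238), hotplate at (492,362).

In the top view the meter is at the right (−y side) and the hotplate at the left.

```bash
cat > h.py <<'E'
import cv2,numpy as np
def ray(m,uv):
    T=np.array(m["world_to_cam"]);R=T[:3,:3];t=T[:3,3]
    d=np.array([(uv[0]-m["cx"])/m["fx"],-(uv[1]-m["cy"])/m["fy"],-1.])
    return -R.T@t,(R.T@d)/np.linalg.norm(d)
def plane(m,uv,z):
    o,d=ray(m,uv);return o+d*(z-o[2])/d[2]
def tri(m1,a,m2,b):
    o1,d1=ray(m1,a);o2,d2=ray(m2,b)
    s=np.linalg.lstsq(np.c_[d1,-d2],o2-o1,rcond=None)[0]
    p,q=o1+s[0]*d1,o2+s[1]*d2
    return (p+q)/2,np.linalg.norm(p-q)
def proj(m,p):
    T=np.array(m["world_to_cam"]);c=T[:3,:3]@np.array(p)+T[:3,3]
    return m["cx"]+m["fx"]*c[0]/-c[2],m["cy"]-m["fy"]*c[1]/-c[2]
def blobs(im,lo,hi,amin=20,bgr=True):
    h=cv2.cvtColor(im,cv2.COLOR_BGR2HSV);mk=cv2.inRange(h,lo,hi)
    n,l,s,c=cv2.connectedComponentsWithStats(mk)
    return [(np.round(c[i],1).tolist(),s[i].tolist()) for i in range(1,n) if s[i][4]>=amin],l
E
python3 - <<'E'
import cv2
from h import *
R={"blue":((105,120,60),(125,255,255)),"green":((50,120,40),(80,255,255)),"red":((0,180,90),(4,255,255)),"orange":((5,100,30),(18,255,255)),"purple":((130,80,40),(150,255,255)),"black":((0,0,0),(180,120,50))}
for n in("scene","top"):
    im=cv2.imread(f"pics/{n}0.png")
    for k,(a,b) in R.items():
        print(n,k,[(x[0],x[1]) for x in blobs(im,a,b,40)[0]])
t=cv2.imread("pics/top0.png");s=cv2.imread("pics/scene0.png")
a=cv2.resize(t[170:360,140:460],None,fx=2.4,fy=2.4,interpolation=cv2.INTER_CUBIC);cv2.imwrite("pics/c1.png",a)
a=cv2.resize(s[140:350,210:520],None,fx=2.4,fy=2.4,interpolation=cv2.INTER_CUBIC);cv2.imwrite("pics/c2.png",a)
E
```

```text
scene blue [([76.5, 69.0], [0, 0, 166, 135, 1190]), ([549.8, 17.1], [483, 1, 133, 33, 691]), ([600.6, 2.7], [576, 0, 42, 9, 164]), ([71.0, 25.1], [49, 5, 45, 41, 722]), ([226.7, 157.6], [219, 149, 16, 18, 237]), ([132.5, 398.4], [0, 328, 327, 152, 4296])]
scene green [([378.1, 204.2], [370, 195, 17, 20, 270]), ([238.9, 321.2], [219, 306, 41, 31, 693]), ([309.4, 356.0], [298, 347, 22, 17, 190])]
scene red [([494.7, 194.6], [487, 186, 16, 18, 216]), ([456.1, 237.8], [451, 232, 12, 13, 123])]
scene orange [([193.9, 15.7], [173, 0, 45, 39, 626]), ([1.2, 74.2], [0, 67, 5, 14, 40]), ([289.7, 210.4], [277, 197, 26, 28, 481]), ([482.6, 221.5], [463, 200, 40, 41, 1219]), ([448.5, 257.3], [434, 242, 30, 30, 702])]
scene purple [([314.3, 187.1], [302, 175, 25, 26, 480])]
scene black [([403.4, 16.6], [373, 0, 63, 33, 1509]), ([440.2, 3.9], [428, 0, 23, 13, 162]), ([621.9, 32.1], [604, 0, 36, 70, 1018]), ([430.9, 46.2], [426, 32, 9, 29, 57]), ([370.5, 71.7], [350, 41, 44, 83, 2035]), ([603.3, 101.5], [559, 59, 81, 89, 2639]), ([405.6, 79.1], [398, 71, 18, 18, 85]), ([274.9, 266.7], [259, 254, 32,
[... 293 characters left out ...]
29, 279, 17, 15, 190])]
top green []
top red []
top orange [([47.7, 43.0], [0, 37, 110, 13, 946]), ([115.6, 44.0], [111, 41, 13, 9, 43]), ([134.3, 45.5], [127, 42, 15, 9, 50]), ([581.0, 60.7], [506, 54, 134, 15, 1140]), ([196.9, 282.1], [185, 269, 21, 25, 265]), ([172.2, 332.4], [155, 315, 31, 36, 553])]
top purple [([348.5, 321.9], [336, 310, 25, 25, 175])]
top black [([20.5, 41.6], [13, 37, 15, 11, 57]), ([36.1, 42.6], [28, 38, 18, 11, 56]), ([598.2, 65.0], [587, 62, 24, 6, 51]), ([57.6, 413.0], [15, 388, 80, 50, 1559]), ([27.5, 445.8], [0, 395, 105, 85, 3564]), ([335.8, 445.2], [295, 424, 71, 56, 1101]), ([291.8, 459.3], [269, 427, 78, 53, 1192]), ([309.6, 475.8], [285, 471, 50, 9, 324])]
```

View pics/c1.png

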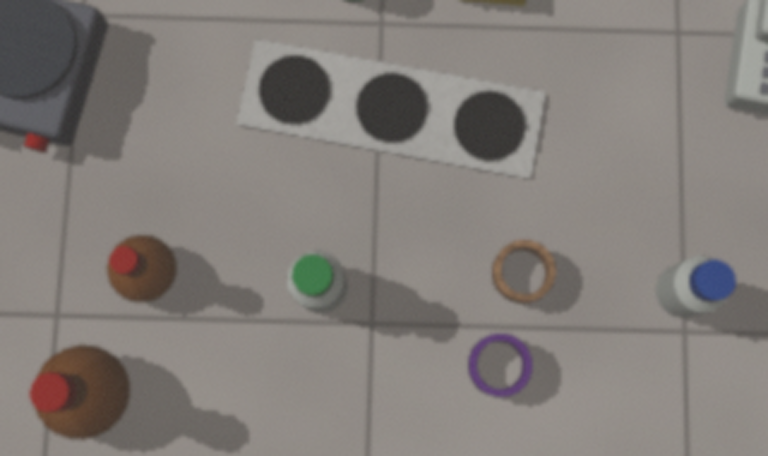

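View pics/c2.png

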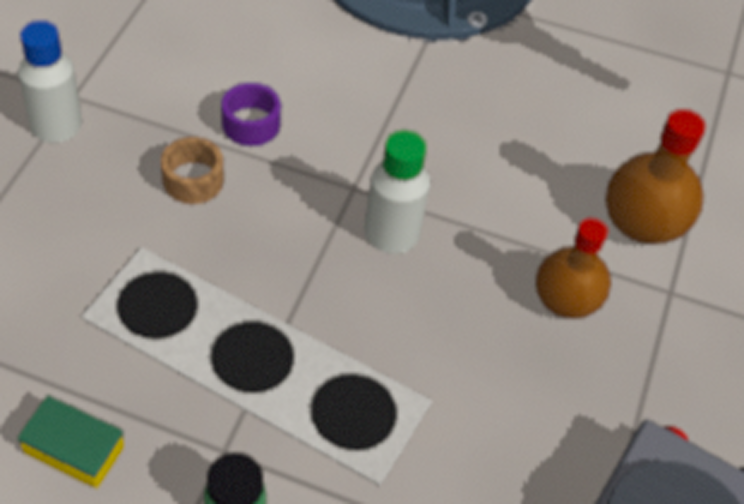

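The crops confirm it. The cork-coloured ring is at crop-2 (192,170) and the smaller flask at (573,282). The purple ring and the big flask are decoys. Next I measure positions.

```bash
python3 - <<'E'
import cv2
from h import *
from station import bot
mt=bot.camera_model("top");ms=bot.camera_model("scene")
t=cv2.imread("pics/top0.png");s=cv2.imread("pics/scene0.png")
def cc(im,lo,hi,x,y,w,h,amin=25):
    b,_=blobs(im[y:y+h,x:x+w],lo,hi,amin)
    b.sort(key=lambda q:-q[1][4])
    return [(np.array(q[0])+[x,y],q[1][4]) for q in b]
pt=sorted(cc(t,(0,0,0),(180,120,75),235,183,140,65)[:3],key=lambda q:q[0][0])
ps=sorted(cc(s,(0,0,0),(180,120,50),245,245,145,90)[:3],key=lambda q:q[0][0])
print(pt)
for q in pt: print("pad top",plane(mt,q[0],9).round(1))
for q in ps: print("pad scene",plane(ms,q[0],9).round(1))
P=[( "blue",cc(t,(100,90,40),(125,255,255),415,265,50,50),[226.7,157.6]),
("green",cc(t,(50,70,40),(85,255,255),250,265,50,45),[378.1,204.2]),
("flask",cc(t,(0,130,60),(5,255,255),180,265,35,35),[456.1,237.8]),
("cork",cc(t,(5,60,60),(20,255,255),335,262,45,40),[289.7,210.4])]
for n,a,b in P:
    print(n,a[:2]); 
    if a: print(tri(mt,a[0][0],ms,b))
# ring hull centre
h=cv2.cvtColor(t,cv2.COLOR_BGR2HSV)[262:302,335:380]
mk=cv2.inRange(h,(5,60,60),(20,255,255));p=cv2.findNonZero(mk)
(c,r)=cv2.minEnclosingCircle(p);print("ring circ",np.array(c)+[335,262],r);print(plane(mt,np.array(c)+[335,262],30))
x,y,w,hh=cv2.boundingRect(p);c=np.array([x+w/2-.5+335,y+hh/2-.5+262]);print(c,plane(mt,c,25))
# scene: hull
h=cv2.cvtColor(s,cv2.COLOR_BGR2HSV)[190:232,270:312];p=cv2.findNonZero(cv2.inRange(h,(5,90,30),(20,255,255)))
x,y,w,hh=cv2.boundingRect(p);c=np.array([x+w/2-.5+270,y+hh/2-.5+190]);print("ring scene",c,plane(ms,c,18))
# belly
for nm,im,m,c in(("top",t,mt,(196.9,282.1)),("scene",s,ms,(448.5,257.3))): print("belly",nm,plane(m,c,33))
E
```

```text
[(array([262.3, 207. ]), 602), (array([302.9, 214.4]), 612), (array([343.6, 222. ]), 606)]
pad top [635.8 137.7   9. ]
pad top [618.7  29.3   9. ]
pad top [601.2 -79.    9. ]
pad scene [605.5 -78.6   9. ]
pad scene [623.1  29.9   9. ]
pad scene [640.2 138.3   9. ]
blue [(array([436.8, 286.4]), 229)]
(array([ 426.08846423, -291.2857233 ,  118.94640217]), np.float64(0.36279195734482395))
green [(array([269.8, 284.1]), 213)]
(array([421.17944478, 100.39541102, 118.86524893]), np.float64(0.40004165168972317))
flask [(array([191.1, 277.9]), 100)]
(array([432.3667839, 287.9802221, 103.8303739]), np.float64(0.8416673732582246))
cork [(array([358.2, 282.4]), 265)]
(array([ 441.19362349, -117.43548143,   17.3227138 ]), np.float64(0.5627486648733275))
ring circ [358.03900719 282.68439674] 13.243125915527344
[ 439.22185481 -115.88338171   30.        ]
[358.  282.5] [ 440.21070496 -116.33797741   25.        ]
ring scene [289.5 210.5] [ 442.15848674 -117.20688649   18.        ]
belly top [429.54594375 290.35179807  33.        ]
belly scene [435.51740436 287.24735396  33.        ]
```

```bash
cat > d.py <<'E'
# usage: d.py x y z  -> dp total in tool axes (m), rows needed
import sys
from h import *
from station import bot
from scipy.spatial.transform import Rotation as Rn
o=bot.get_obs();R=Rn.from_euler("xyz",o["orientation"],degrees=True).as_matrix()
g=np.array(list(map(float,sys.argv[1:4])))
d=R.T@(g-o["position"])/1000
print("t",round(o["t"],2),"pos",o["position"].round(1),"rpy",o["orientation"].round(2),"gap",round(o["finger_gap"],1),"F",o["wrist_force"].round(1))
print("dp",d.round(4),"dist",np.linalg.norm(d).round(3))
E
python3 d.py 441.2 -117 150
```

```text
t 0.15 pos [164.7 471.9 230.9] rpy [1.800e+02 5.000e-02 7.076e+01] gap 85.4 F [-0.5 -0.2  0.1]
dp [-0.4648  0.4551  0.0813] dist 0.656
```

Call:
servo_tool --hand '[1,1,1,1,1,1,1,1,1,1,1,1,1,1]' --pt "-0.0387 0.0379 0" --pt "-0.0387 0.0379 0" --pt "-0.0387 0.0379 0" --pt "-0.0387 0.0379 0" --pt "-0.0387 0.0379 0" --pt "-0.0387 0.0379 0" --pt "-0.0387 0.0379 0" --pt "-0.0387 0.0379 0" --pt "-0.0387 0.0379 0.01" --pt "-0.0387 0.0379 0.015" --pt "-0.0387 0.0379 0.02" --pt "-0.0387 0.0379 0.02" --pt "0 0 0.015" --pt "0 0 0" --roll '[0,0,0,0,0,0,0,0,0,0,0,0,0,0]'

```text
t: 1.9
position: [448.3, -136.3, 147.7]
orientation: [179.9, 0.0, 70.8]
wrist_force: [-0.2, 0.6, 1.1]
finger_gap: 85.2
```

```bash
python3 d.py 441.2 -117 100; python3 - <<'E'
from station import bot
from h import *
m=bot.camera_model("wrist");im=bot.grab_frame("wrist");cv2.imwrite("pics/w1.png",im[:,:,::-1])
for z in (0,36): print(proj(m,[441.2,-117,z]))
print(bot.get_obs()["position"])
E
```

```text
t 1.9 pos [ 448.3 -136.3  147.7] rpy [1.7991e+02 4.0000e-02 7.0830e+01] gap 85.2 F [-0.2  0.6  1.1]
dp [ 0.0159 -0.0131  0.0476] dist 0.052
(np.float64(339.82291953751945), np.float64(206.16599338701553))
(np.float64(342.48829553360133), np.float64(216.42836641255957))
[ 448.71546435 -136.23431669  148.42898539]
```

View pics/w1.png

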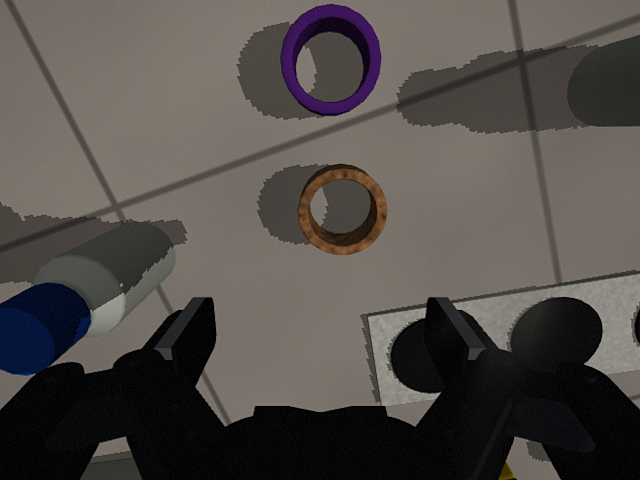

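```bash
python3 - <<'E'
from station import bot
from h import *
m=bot.camera_model("wrist");im=cv2.imread("pics/w1.png")
h=cv2.cvtColor(im,cv2.COLOR_BGR2HSV);mk=cv2.inRange(h,(5,70,40),(20,255,255));mk[:,:280]=0;mk[:,400:]=0;mk[:150]=0;mk[270:]=0
p=cv2.findNonZero(mk);x,y,w,hh=cv2.boundingRect(p);print(x,y,w,hh)
hull=cv2.convexHull(p);e=cv2.fitEllipse(hull);print(e)
for z in(18,27,36):print(z,plane(m,e[0],z).round(1), "diam", (plane(m,(x,e[0][1]),z)-plane(m,(x+w,e[0][1]),z)).round(1))
T=np.array(m["world_to_cam"]);print("cam",(-T[:3,:3].T@T[:3,3]).round(1), "axis",(-T[2,:3]).round(3))
b=[q for q in blobs(im,(100,150,40),(125,255,255),500)[0]];print(b)
# pads/tray in wrist: right pad centre
b=[q for q in blobs(im,(130,80,40),(150,255,255),500)[0]];print(b)
E
```

```text
298 164 89 91
((341.7320556640625, 209.5207977294922), (89.10757446289062, 91.50354766845703), 175.7496795654297)
18 [ 441.  -116.2   18. ] diam [-22.8 -65.5   0. ]
27 [ 438.9 -116.1   27. ] diam [-22.  -63.3   0. ]
36 [ 436.8 -115.9   36. ] diam [-21.3 -61.2   0. ]
cam [ 378.  -112.4  290.2] axis [ 0.274 -0.095 -0.957]
[([23.6, 342.1], [0, 304, 55, 71, 3041])]
[([327.8, 57.1], [281, 4, 100, 110, 3790])]
```

```bash
python3 d.py 440 -116.5 6
```

```text
t 1.95 pos [ 448.7 -136.2  148.4] rpy [1.7984e+02 4.0000e-02 7.0860e+01] gap 85.8 F [-0.6 -0.9 -0. ]
dp [ 0.0159 -0.0151  0.1424] dist 0.144
```

Call:
servo_tool --hand '[1,1,1,1,1,1]' --pt "0.0159 -0.0151 0.01" --pt "0 0 0.03" --pt "0 0 0.03" --pt "0 0 0.02" --pt "0 0 0.01" --pt "0 0 0" --roll '[0,0,0,0,0,0]'

```text
t: 2.7
position: [442.8, -113.2, 51.5]
orientation: [179.4, -0.0, 71.2]
wrist_force: [1.6, 0.6, 1.5]
finger_gap: 85.5
```

```bash
python3 d.py 440 -116.5 6
```

```text
t 2.7 pos [ 442.8 -113.2   51.5] rpy [179.36  -0.    71.19] gap 85.5 F [1.6 0.6 1.5]
dp [-0.004  -0.0021  0.0455] dist 0.046
```

Call:
servo_tool --hand '[1,1,1,1]' --pt "-0.004 -0.0021 0.015" --pt "0 0 0.015" --pt "0 0 0.012" --pt "0 0 0" --roll '[0,0,0,0]'

```text
t: 3.2
position: [442.9, -116.8, 12.2]
orientation: [179.0, -0.0, 71.3]
wrist_force: [-0.8, 0.2, 0.8]
finger_gap: 85.4
```

```bash
python3 d.py 440 -116.5 6;  python3 - <<'E'
from station import bot
from h import *
im=bot.grab_frame("wrist");cv2.imwrite("pics/w2.png",im[:,:,::-1])
E
```

```text
t 3.2 pos [ 442.9 -116.8   12.2] rpy [ 1.7903e+02 -2.0000e-02  7.1260e+01] gap 85.4 F [-0.8  0.2  0.8]
dp [-0.0007 -0.0029  0.0062] dist 0.007
```

View pics/w2.png

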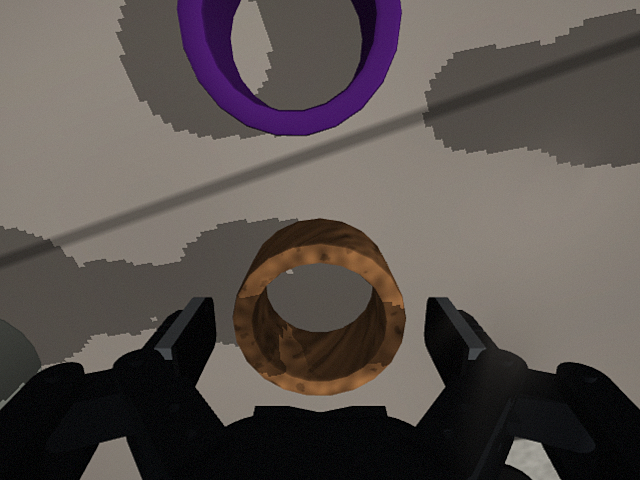

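Call:
servo_tool --hand '[1,0,0,0,0]' --pt "-0.0007 -0.0029 0.006" --pt "0 0 0" --pt "0 0 0" --pt "0 0 0" --pt "0 0 0" --roll '[0,0,0,0,0]'

```text
t: 3.88
position: [441.2, -116.8, 8.5]
orientation: [178.8, -0.0, 71.3]
wrist_force: [-0.3, -0.4, -0.2]
finger_gap: 65.0
```

```bash
python3 d.py 440 -116.5 76
```

```text
t 3.88 pos [ 441.2 -116.8    8.5] rpy [ 1.7883e+02 -4.0000e-02  7.1250e+01] gap 65.0 F [-0.3 -0.4 -0.2]
dp [-0.      0.0001 -0.0675] dist 0.067
```

Call:
servo_tool --hand '[0,0,0,0,0]' --pt "0 0 -0.01" --pt "0 0 -0.02" --pt "0 0 -0.025" --pt "0 0 -0.015" --pt "0 0 0" --roll '[0,0,0,0,0]'

```text
t: 4.5
position: [439.9, -116.4, 82.9]
orientation: [178.8, -0.0, 71.3]
wrist_force: [-0.7, -0.8, -1.0]
finger_gap: 64.8
```

```bash
python3 d.py 620.9 29.6 76; python3 - <<'E'
from station import bot
from h import *
im=bot.grab_frame("wrist");cv2.imwrite("pics/w3.png",im[:,:,::-1])
E
```

```text
t 4.5 pos [ 439.9 -116.4   82.9] rpy [ 1.7879e+02 -4.0000e-02  7.1260e+01] gap 64.8 F [-0.7 -0.8 -1. ]
dp [0.1964 0.1243 0.0096] dist 0.233
```

View pics/w3.png

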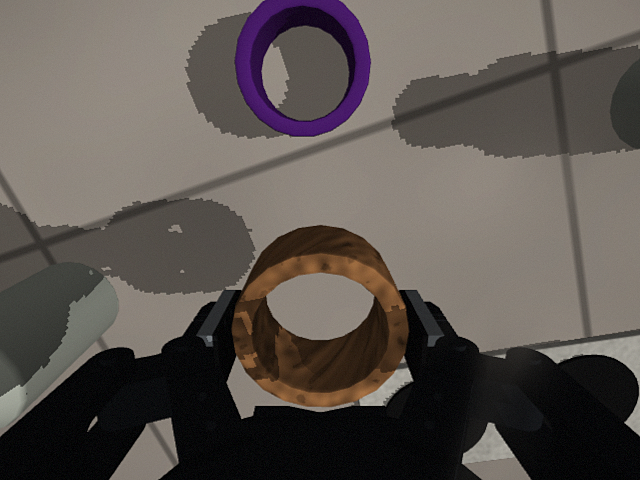

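Call:
servo_tool --hand '[0,0,0,0,0,0,0]' --pt "0.02 0.0125 0" --pt "0.04 0.025 0" --pt "0.045 0.028 0" --pt "0.045 0.028 0" --pt "0.03 0.02 0" --pt "0.0 0.0 0" --pt "0 0 0" --roll '[0,0,0,0,0,0,0]'

```text
t: 5.42
position: [606.7, 21.6, 78.4]
orientation: [179.2, 0.1, 71.2]
wrist_force: [-0.2, -0.4, -0.2]
finger_gap: 64.9
```

```bash
python3 d.py 622 29.6 40
```

```text
t 5.42 pos [606.7  21.6  78.4] rpy [1.7923e+02 1.2000e-01 7.1160e+01] gap 64.9 F [-0.2 -0.4 -0.2]
dp [0.0126 0.0114 0.0385] dist 0.042
```

Call:
servo_tool --hand '[0,0,0,0,0]' --pt "0.0126 0.0114 0.01" --pt "0 0 0.015" --pt "0 0 0.012" --pt "0 0 0" --pt "0 0 0" --roll '[0,0,0,0,0]'

```text
t: 6.05
position: [618.6, 26.8, 39.2]
orientation: [179.4, 0.2, 71.0]
wrist_force: [-0.3, 0.6, -0.4]
finger_gap: 64.9
```

```bash
python3 d.py 622 29.6 18; python3 - <<'E'
from station import bot
from h import *
for n in ("scene","top","wrist"):
  im=bot.grab_frame(n)[:,:,::-1]
  m=bot.camera_model(n)
  if n=="scene": im=im[220:360,240:420]
  if n=="top": im=im[160:270,220:390]
  if n!="wrist": im=cv2.resize(im,None,fx=4,fy=4)
  cv2.imwrite(f"pics/{n}4.png",im)
  print(n,proj(m,[620.9,29.6,9]))
E
```

```text
t 6.05 pos [618.6  26.8  39.2] rpy [179.37   0.2   70.98] gap 64.9 F [-0.3  0.6 -0.4]
dp [0.0039 0.002  0.0212] dist 0.022
scene (np.float64(314.84581785621225), np.float64(287.59528571998555))
top (np.float64(302.8220948707261), np.float64(213.58999718447242))
wrist (np.float64(327.1787835366016), np.float64(278.4511775298732))
```

View pics/wrist4.png

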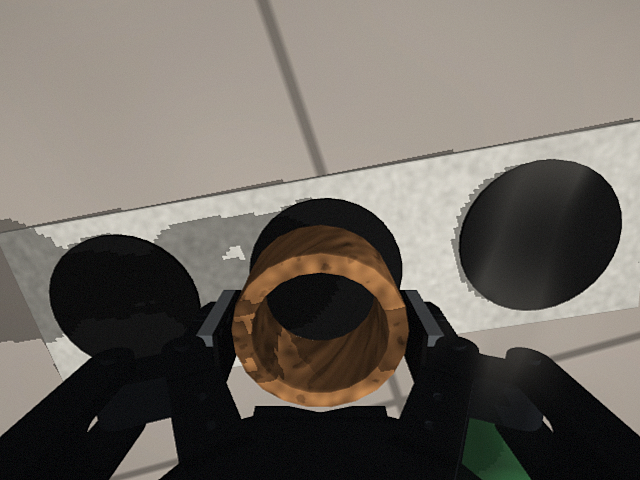

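View pics/scene4.png

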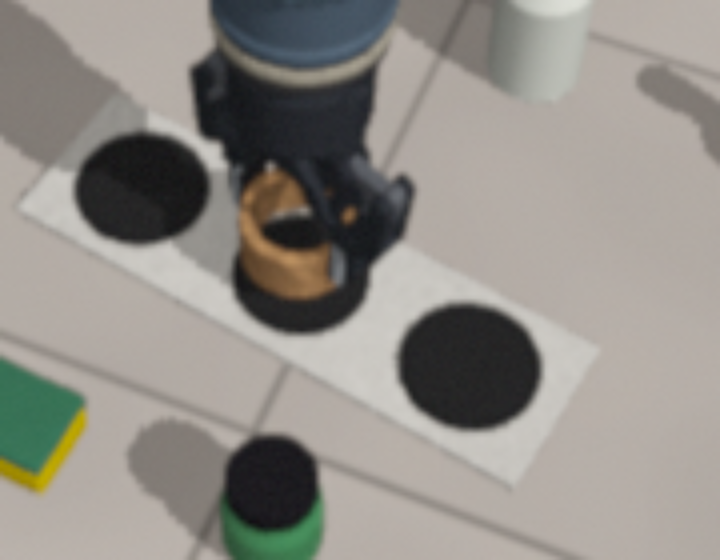

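```bash
python3 - <<'E'
from station import bot
from h import *
m=bot.camera_model("wrist");im=cv2.imread("pics/wrist4.png")
g=cv2.cvtColor(im,cv2.COLOR_BGR2GRAY)
mk=(g<50).astype(np.uint8)
r=mk.copy();r[:,:452]=0;r[330:]=0
n,l,s,c=cv2.connectedComponentsWithStats(r);i=1+np.argmax(s[1:,4])
e=cv2.fitEllipse(cv2.convexHull(cv2.findNonZero((l==i).astype(np.uint8))));print(e,plane(m,e[0],9).round(1))
# left pad: use left/top boundary points
pts=[]
for y in range(236,345,3):
    xs=np.where(mk[y,:160])[0]
    if len(xs): pts.append((xs[0],y))
for x in range(60,195,4):
    ys=np.where(mk[225:300,x])[0]
    if len(ys): pts.append((x,225+ys[0]))
P=np.array([plane(m,p,9)[:2] for p in pts])
A=np.c_[2*P,np.ones(len(P))];q=np.linalg.lstsq(A,(P**2).sum(1),rcond=None)[0];print(q[:2].round(1),np.sqrt(q[2]+q[:2]@q[:2]))
# middle pad top edge
pts=[]
for x in range(262,396,4):
    ys=np.where(mk[150:300,x])[0]
    if len(ys): pts.append((x,150+ys[0]))
P=np.array([plane(m,p,9)[:2] for p in pts])
A=np.c_[2*P,np.ones(len(P))];q=np.linalg.lstsq(A,(P**2).sum(1),rcond=None)[0];print("mid",q[:2].round(1),np.sqrt(q[2]+q[:2]@q[:2]))
# ring top rim: outer ellipse upper rim bottom half -> inner hole
E
```

```text
((539.9547729492188, 233.94264221191406), (141.59567260742188, 169.68162536621094), 57.683006286621094) [632.6 138.4   9. ]
[601.3 -77.6] 40.33773726999717
mid [617.1  29.9] 38.81206029638661
```

```bash
python3 d.py 620 29.3 18
```

```text
t 6.2 pos [619.   27.   39.4] rpy [179.34   0.18  71.  ] gap 65.0 F [-0.3 -0.8 -0.5]
dp [ 0.0026 -0.0001  0.0214] dist 0.022
```

Call:
servo_tool --hand '[0,0,0,0]' --pt "0.0026 0 0.01" --pt "0 0 0.006" --pt "0 0 0.002" --pt "0 0 0" --roll '[0,0,0,0]'

```text
t: 6.7
position: [620.2, 29.7, 20.2]
orientation: [179.3, 0.2, 71.0]
wrist_force: [0.0, -0.1, 0.3]
finger_gap: 65.1
```

```bash
python3 d.py 620 29.3 17.5
```

```text
t 6.7 pos [620.2  29.7  20.2] rpy [179.33   0.18  71.01] gap 65.1 F [ 0.  -0.1  0.3]
dp [-0.0004 -0.0001  0.0027] dist 0.003
```

Call:
servo_tool --hand '[0,0,0.3,1,1,1,1,1,1,1,1]' --pt "0 0 0.0027" --pt "0 0 0" --pt "0 0 0" --pt "0 0 0" --pt "0 0 0" --pt "0 0 -0.015" --pt "0 0 -0.03" --pt "0 0 -0.04" --pt "0 0 -0.045" --pt "0 0 -0.045" --pt "0 0 0" --roll '[0,0,0,0,0,0,0,0,0,0,0]'

```text
t: 8.07
position: [618.4, 30.8, 204.2]
orientation: [179.1, 0.1, 71.0]
wrist_force: [-0.2, -0.4, -0.4]
finger_gap: 85.3
```

```bash
python3 d.py 432 288 190; python3 - <<'E'
from station import bot
from h import *
im=bot.grab_frame("wrist");cv2.imwrite("pics/w5.png",im[:,:,::-1])
E
```

```text
t 8.07 pos [618.4  30.8 204.2] rpy [1.791e+02 9.000e-02 7.101e+01] gap 85.3 F [-0.2 -0.4 -0.4]
dp [ 0.1826 -0.2601  0.0099] dist 0.318
```

View pics/w5.png

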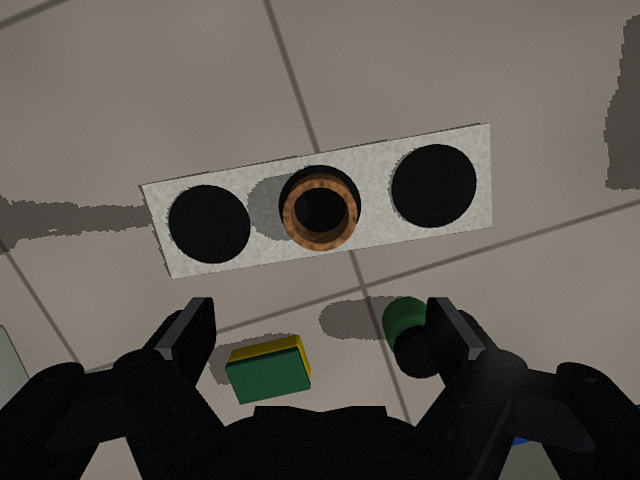

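```bash
cat > pads.py <<'E'
import sys
from h import *
from station import bot
# wrist view: pads and ring, args image
m=bot.camera_model("wrist");im=cv2.imread(sys.argv[1])
T=np.array(m["world_to_cam"]);print("cam",(-T[:3,:3].T@T[:3,3]).round(1))
h=cv2.cvtColor(im,cv2.COLOR_BGR2HSV)
mk=cv2.inRange(h,(5,70,40),(20,255,255));n,l,s,c=cv2.connectedComponentsWithStats(mk[:290]);i=1+np.argmax(s[1:,4])
rp=cv2.findNonZero((l==i).astype(np.uint8));e=cv2.fitEllipse(cv2.convexHull(rp));print("ring ell",np.round(e[0],1),np.round(e[1],1))
for z in(9,27,45):print(z,plane(m,e[0],z).round(1))
g=cv2.cvtColor(im,cv2.COLOR_BGR2GRAY);d=((g<45)).astype(np.uint8);d[:130]=0;d[285:]=0
n,l,s,c=cv2.connectedComponentsWithStats(d)
for i in range(1,n):
    if s[i][4]>3000:
        e=cv2.fitEllipse(cv2.convexHull(cv2.findNonZero((l==i).astype(np.uint8))));print("pad",np.round(e[0],1),np.round(e[1],1),plane(m,e[0],9).round(1))
E
python3 pads.py pics/w5.png
```

```text
cam [545.6  55.1 343.3]
ring ell [319.7 212.5] [74.7 77.8]
9 [622.1  28.    9. ]
27 [618.   29.5  27. ]
45 [613.9  31.   45. ]
pad [433.4 185.4] [80.  87.3] [632.3 137.5   9. ]
pad [209.  223.7] [75.9 83.4] [597.7 -77.3   9. ]
```

Call:
servo_tool --hand '[1,1,1,1,1,1,1,1]' --pt "0.02 -0.03 0" --pt "0.03 -0.043 0" --pt "0.03 -0.043 0" --pt "0.03 -0.043 0" --pt "0.03 -0.043 0" --pt "0.022 -0.035 0" --pt "0.01 -0.015 0" --pt "0 0 0" --roll '[0,0,0,0,0,0,0,0]'

```text
t: 9.12
position: [425.7, 280.4, 192.9]
orientation: [179.6, 0.5, 71.0]
wrist_force: [-0.2, -0.6, 0.8]
finger_gap: 85.3
```

```bash
python3 d.py 431 288 150; python3 - <<'E'
from station import bot
from h import *
m=bot.camera_model("wrist");im=bot.grab_frame("wrist");cv2.imwrite("pics/w6.png",im[:,:,::-1]);print(proj(m,[431,288,104]),proj(m,[431,288,0]))
E
```

```text
t 9.12 pos [425.7 280.4 192.9] rpy [179.64   0.5   70.95] gap 85.3 F [-0.2 -0.6  0.8]
dp [0.0093 0.0023 0.0428] dist 0.044
(np.float64(334.9436063299901), np.float64(245.98297786131883)) (np.float64(331.38024791884055), np.float64(211.36578526849354))
```

View pics/w6.png

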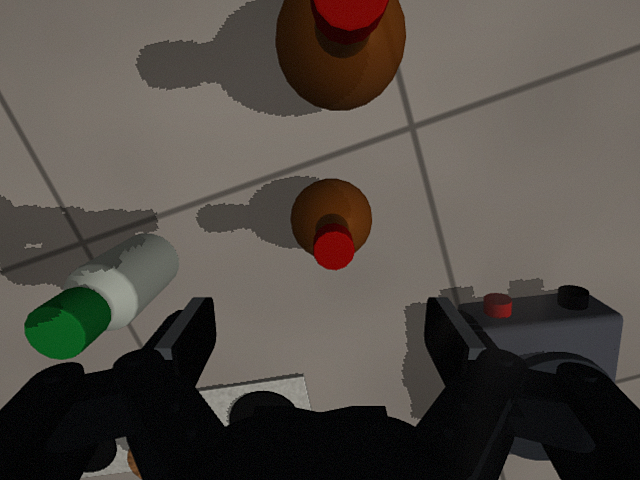

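Call:
servo_tool --hand '[1,1,1,1,1,1]' --pt "0.0093 0.0023 0.01" --pt "0 0 0.02" --pt "0 0 0.025" --pt "0 0 0.02" --pt "0 0 0.01" --pt "0 0 0" --roll '[0,0,0,0,0,0]'

```text
t: 9.93
position: [435.2, 284.7, 101.4]
orientation: [179.7, 0.6, 70.6]
wrist_force: [0.0, -0.1, 0.6]
finger_gap: 85.5
```

```bash
python3 d.py 431 288 86; python3 - <<'E'
from station import bot
from h import *
m=bot.camera_model("wrist");im=bot.grab_frame("wrist");cv2.imwrite("pics/w7.png",im[:,:,::-1]);print(proj(m,[431,288,104]),proj(m,bot.get_obs()["position"]+[0,0,19]))
b=blobs(im[:,:,::-1].copy(),(0,180,60),(4,255,255),300)[0];print(b)
E
```

```text
t 9.93 pos [435.2 284.7 101.4] rpy [179.7    0.63  70.56] gap 85.5 F [ 0.  -0.1  0.6]
dp [ 0.0019 -0.0051  0.0154] dist 0.016
(np.float64(325.3446881677072), np.float64(297.2005586932013)) (np.float64(321.76052508641266), np.float64(329.0992913885764))
[([324.0, 303.1], [290, 262, 66, 75, 3029])]
```

View pics/w7.png

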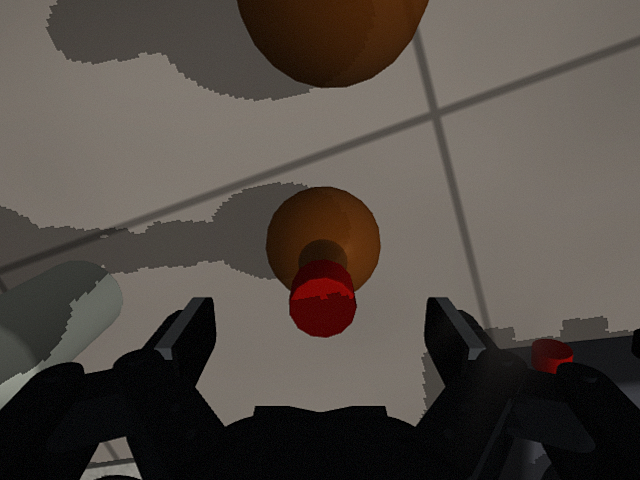

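Call:
servo_tool --hand '[1,1,1,0,0,0,0,0,0,0]' --pt "0.0015 -0.0035 0.006" --pt "0 0 0.006" --pt "0 0 0.001" --pt "0 0 0" --pt "0 0 0" --pt "0 0 0" --pt "0 0 0" --pt "0 0 0" --pt "0 0 0" --pt "0 0 0" --roll '[0,0,0,0,0,0,0,0,0,0]'

```text
t: 11.22
position: [433.6, 288.2, 90.0]
orientation: [179.6, 0.5, 70.6]
wrist_force: [-0.9, 0.1, 1.4]
finger_gap: 26.5
```

```bash
python3 d.py 431 288 160; python3 - <<'E'
from station import bot
from h import *
m=bot.camera_model("wrist");im=bot.grab_frame("wrist");cv2.imwrite("pics/w8.png",im[:,:,::-1])
E
```

```text
t 11.22 pos [433.6 288.2  90. ] rpy [179.56   0.45  70.57] gap 26.5 F [-0.9  0.1  1.4]
dp [-0.0016 -0.0018 -0.07  ] dist 0.07
```

View pics/w8.png

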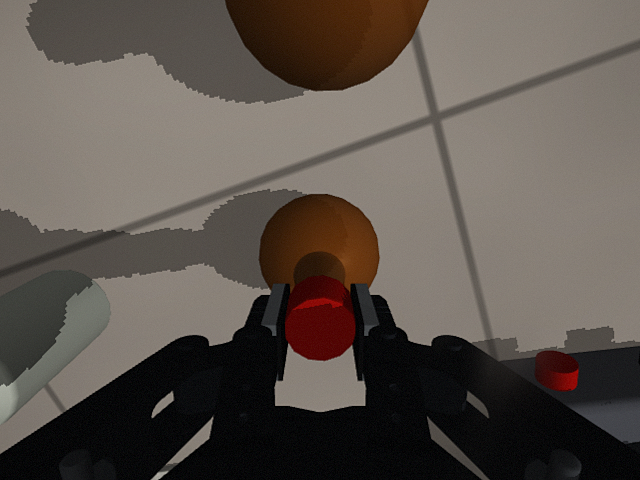

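Call:
servo_tool --hand '[0,0,0,0,0,0]' --pt "0 0 -0.008" --pt "0 0 -0.02" --pt "0 0 -0.025" --pt "0 0 -0.02" --pt "0 0 -0.007" --pt "0 0 0" --roll '[0,0,0,0,0,0]'

```text
t: 12.02
position: [432.9, 289.0, 173.6]
orientation: [179.6, 0.5, 70.6]
wrist_force: [-0.5, 0.2, -1.4]
finger_gap: 26.0
```

```bash
python3 d.py 617.5 30 170
```

```text
t 12.03 pos [432.9 289.  173.6] rpy [179.58   0.46  70.57] gap 26.0 F [-0.5  0.2 -1.4]
dp [-0.1828  0.2602  0.007 ] dist 0.318
```

Call:
servo_tool --hand '[0,0,0,0,0,0,0,0,0,0]' --pt "-0.012 0.017 0" --pt "-0.02 0.029 0" --pt "-0.026 0.037 0" --pt "-0.028 0.04 0" --pt "-0.028 0.04 0" --pt "-0.026 0.037 0" --pt "-0.02 0.029 0" --pt "-0.012 0.017 0" --pt "0 0 0" --pt "0 0 0" --roll '[0,0,0,0,0,0,0,0,0,0]'

```text
t: 13.28
position: [609.3, 37.9, 167.8]
orientation: [-179.9, 0.8, 70.7]
wrist_force: [-0.1, 0.9, -1.6]
finger_gap: 26.1
```

```bash
python3 d.py 618 30 150; python3 - <<'E'
from station import bot
from h import *
im=bot.grab_frame("wrist");cv2.imwrite("pics/w9.png",im[:,:,::-1])
E
```

```text
t 13.28 pos [609.3  37.9 167.8] rpy [-179.86    0.75   70.73] gap 26.1 F [-0.1  0.9 -1.6]
dp [-0.0044  0.0108  0.0178] dist 0.021
```

View pics/w9.png

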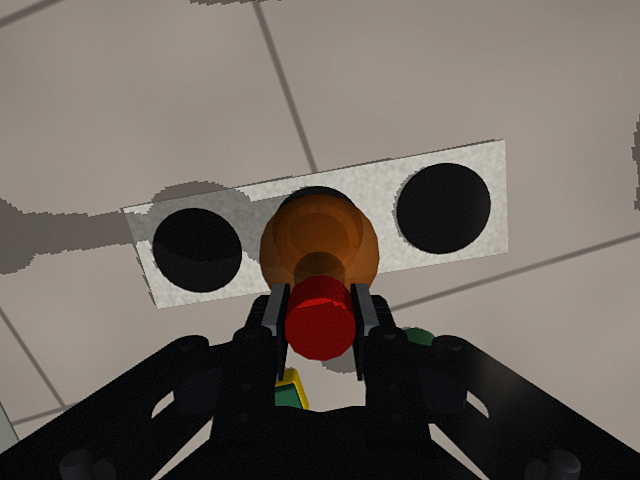

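Flask is held at (320,245) with the ring behind it. I'll move above the ring and check from the scene camera.

Call:
servo_tool --hand '[0,0,0,0]' --pt "-0.0044 0.0108 0.005" --pt "0 0 0.003" --pt "0 0 0" --pt "0 0 0" --roll '[0,0,0,0]'

```text
t: 13.82
position: [618.0, 31.5, 159.5]
orientation: [-179.9, 0.7, 70.9]
wrist_force: [-0.9, -0.9, -1.9]
finger_gap: 25.9
```

```bash
python3 d.py 618 30 150; python3 - <<'E'
from station import bot
from h import *
for n in ("scene","top"):
  im=bot.grab_frame(n)[:,:,::-1]
  im=im[210:330,250:410] if n=="scene" else im[160:270,220:390]
  cv2.imwrite(f"pics/{n}10.png",cv2.resize(im,None,fx=4.5,fy=4.5,interpolation=cv2.INTER_CUBIC))
E
```

```text
t 13.82 pos [618.   31.5 159.5] rpy [-179.87    0.74   70.88] gap 25.9 F [-0.9 -0.9 -1.9]
dp [-0.0012  0.0005  0.0095] dist 0.01
```

View pics/scene10.png

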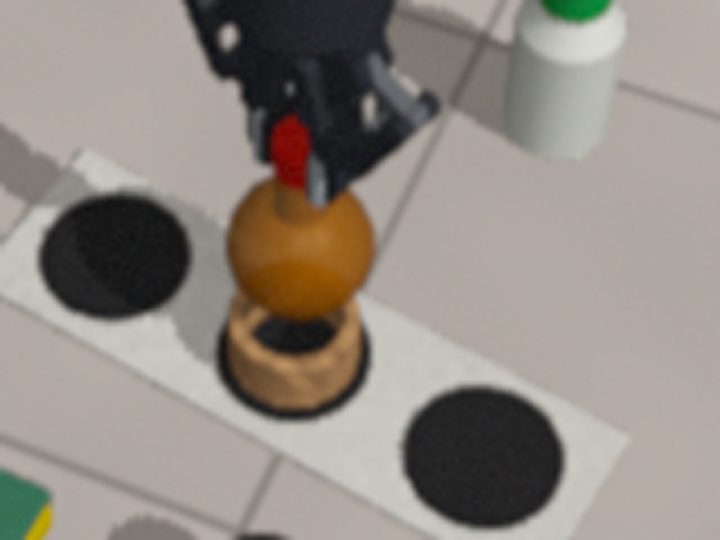

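View pics/top10.png

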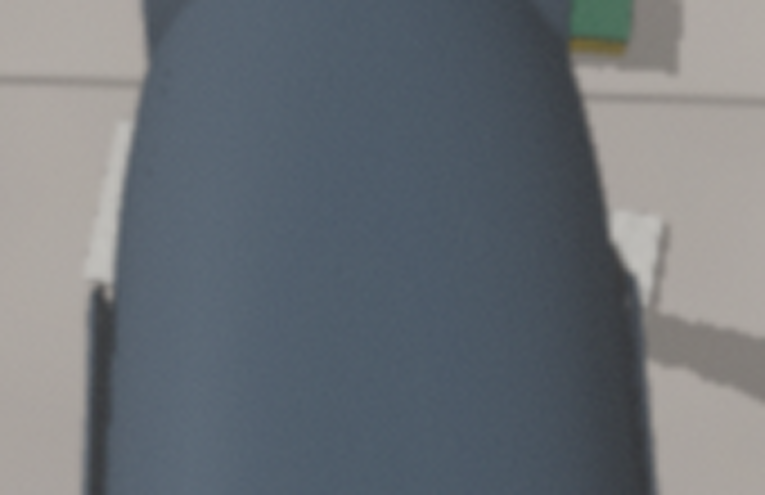

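```bash
python3 - <<'E'
from station import bot
from h import *
m=bot.camera_model("scene")
im=cv2.imread("pics/scene10.png")
im=cv2.resize(im,None,fx=1/4.5,fy=1/4.5,interpolation=cv2.INTER_AREA)
h=cv2.cvtColor(im,cv2.COLOR_BGR2HSV)
mk=cv2.inRange(h,(5,60,40),(20,255,255));
ys,xs=np.nonzero(mk)
for y in range(40,95,3):
    q=xs[ys==y]
    if len(q): print(y+210,q.min()+250,q.max()+250,(q.min()+q.max())/2+250)
for p in([618,31.5,99.5],[618,31.5,85],[618,30,45],[618,30,27],[618,30,10]): print(p,np.round(proj(m,p),1))
print(proj(m,[628,30,45]),proj(m,[618,40,45]))
E
```

```text
250 308 313 310.5
253 305 328 316.5
256 302 330 316.0
259 301 332 316.5
262 300 333 316.5
265 300 333 316.5
268 301 332 316.5
271 302 331 316.5
274 302 329 315.5
277 301 329 315.0
280 301 329 315.0
283 300 330 315.0
286 300 330 315.0
289 300 330 315.0
292 301 329 315.0
295 303 327 315.0
298 306 324 315.0
301 312 319 315.5
[618, 31.5, 99.5] [316.4 264.3]
[618, 31.5, 85] [316.4 268.1]
[618, 30, 45] [315.6 278. ]
[618, 30, 27] [315.6 282.4]
[618, 30, 10] [315.5 286.4]
(np.float64(313.81854385814876), np.float64(281.53751773701447)) (np.float64(319.7720509458362), np.float64(279.5491583824229))
```

```bash
python3 d.py 618.8 29 133
```

```text
t 13.93 pos [618.   31.4 159.5] rpy [-179.87    0.74   70.88] gap 26.3 F [ 0.4  0.5 -1.1]
dp [-0.0017  0.0016  0.0266] dist 0.027
```

Call:
servo_tool --hand '[0,0,0,0,0]' --pt "-0.0025 0.0016 0.002" --pt "0 0 0.006" --pt "0 0 0.006" --pt "0 0 0.003" --pt "0 0 0" --roll '[0,0,0,0,0]'

```text
t: 14.55
position: [618.4, 28.1, 141.1]
orientation: [-179.9, 0.7, 70.9]
wrist_force: [-0.1, -0.8, -1.2]
finger_gap: 26.2
```

```bash
python3 d.py 618.8 29 131
```

```text
t 14.55 pos [618.4  28.1 141.1] rpy [-179.85    0.75   70.88] gap 26.2 F [-0.1 -0.8 -1.2]
dp [0.0011 0.0001 0.0101] dist 0.01
```

Call:
servo_tool --hand '[0,0,0,0]' --pt "0.0011 0 0.004" --pt "0 0 0.003" --pt "0 0 0.002" --pt "0 0 0" --roll '[0,0,0,0]'

```text
t: 15.05
position: [619.4, 29.2, 132.3]
orientation: [-179.9, 0.7, 70.9]
wrist_force: [0.6, 0.4, 0.9]
finger_gap: 26.1
```

```bash
python3 d.py 618.8 29 131
```

```text
t 15.05 pos [619.4  29.2 132.3] rpy [-179.94    0.71   70.88] gap 26.1 F [0.6 0.4 0.9]
dp [-0.0004 -0.0005  0.0013] dist 0.001
```

Call:
servo_tool --hand '[0,0,0.2,0.35,0.5,0.8,1,1,1]' --pt "0 0 0.001" --pt "0 0 0" --pt "0 0 0" --pt "0 0 0" --pt "0 0 0" --pt "0 0 0" --pt "0 0 0" --pt "0 0 0" --pt "0 0 0" --roll '[0,0,0,0,0,0,0,0,0]'

```text
t: 16.18
position: [619.5, 29.2, 131.3]
orientation: [-180.0, 0.7, 70.9]
wrist_force: [0.3, -0.1, 0.3]
finger_gap: 85.2
```

```bash
python3 d.py 618.8 29 220; python3 - <<'E'
from station import bot
from h import *
im=bot.grab_frame("scene")[:,:,::-1];im=im[210:330,250:410]
cv2.imwrite(f"pics/s11.png",cv2.resize(im,None,fx=4.5,fy=4.5,interpolation=cv2.INTER_CUBIC))
E
```

```text
t 16.18 pos [619.5  29.2 131.3] rpy [-179.96    0.7    70.88] gap 85.2 F [ 0.3 -0.1  0.3]
dp [-0.0015 -0.0006 -0.0887] dist 0.089
```

View pics/s11.png

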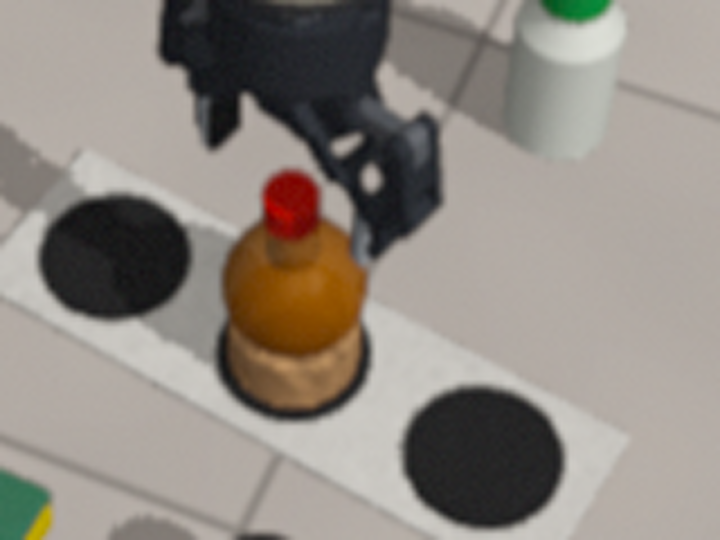

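Call:
servo_tool --hand '[1,1,1,1,1]' --pt "0 0 -0.015" --pt "0 0 -0.03" --pt "0 0 -0.035" --pt "0 0 -0.015" --pt "0 0 0" --roll '[0,0,0,0,0]'

```text
t: 16.85
position: [620.0, 30.3, 233.5]
orientation: [179.9, 0.6, 70.9]
wrist_force: [-0.6, -0.1, 0.0]
finger_gap: 85.2
```

```bash
python3 d.py 420 100.3 210
```

```text
t 16.85 pos [620.   30.3 233.5] rpy [179.91   0.65  70.88] gap 85.2 F [-0.6 -0.1  0. ]
dp [ 0.0009 -0.2119  0.0231] dist 0.213
```

Call:
servo_tool --hand '[1,1,1,1,1,1,1]' --pt "0 -0.025 0" --pt "0 -0.045 0" --pt "0 -0.045 0" --pt "0 -0.045 0" --pt "0 -0.03 0.01" --pt "0 -0.015 0.01" --pt "0 0 0" --roll '[0,0,0,0,0,0,0]'

```text
t: 17.73
position: [418.7, 98.5, 209.9]
orientation: [-180.0, 0.7, 70.9]
wrist_force: [0.6, 0.7, -0.6]
finger_gap: 85.2
```

```bash
python3 d.py 420 100.3 150;python3 - <<'E'
from station import bot
from h import *
m=bot.camera_model("wrist");im=bot.grab_frame("wrist");cv2.imwrite("pics/w12.png",im[:,:,::-1]);print(proj(m,[420,100.3,119.5]))
print(blobs(im[:,:,::-1].copy(),(50,120,40),(80,255,255),300)[0])
E
```

```text
t 17.73 pos [418.7  98.5 209.9] rpy [-179.99    0.69   70.87] gap 85.2 F [ 0.6  0.7 -0.6]
dp [0.0029 0.0007 0.0599] dist 0.06
(np.float64(325.4476153360466), np.float64(243.46959615196613))
[([325.8, 246.2], [295, 212, 61, 66, 2885])]
```

View pics/w12.png

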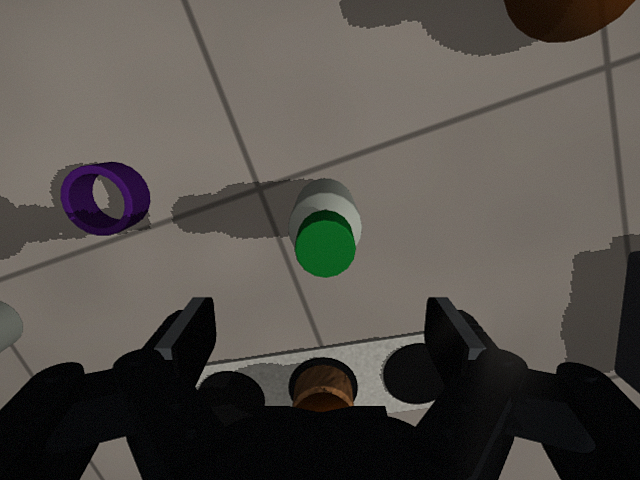

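Call:
servo_tool --hand '[1,1,1,1,1,1,1]' --pt "0.003 0.0015 0.01" --pt "0 0 0.02" --pt "0 0 0.025" --pt "0 0 0.02" --pt "0 0 0.012" --pt "0 0 0.003" --pt "0 0 0" --roll '[0,0,0,0,0,0,0]'

```text
t: 18.65
position: [426.2, 99.2, 115.8]
orientation: [179.9, 0.7, 70.7]
wrist_force: [0.4, 0.9, 0.5]
finger_gap: 85.4
```

```bash
python3 d.py 421 100.3 105;python3 - <<'E'
from station import bot
from h import *
m=bot.camera_model("wrist");im=bot.grab_frame("wrist");cv2.imwrite("pics/w13.png",im[:,:,::-1]);print(proj(m,[421,100.3,119.5]))
print(blobs(im[:,:,::-1].copy(),(50,120,40),(80,255,255),300)[0])
E
```

```text
t 18.65 pos [426.2  99.2 115.8] rpy [179.93   0.66  70.69] gap 85.4 F [0.4 0.9 0.5]
dp [-0.0006 -0.0052  0.0108] dist 0.012
(np.float64(319.71735953711504), np.float64(297.820720997484))
[([319.6, 303.4], [267, 242, 101, 112, 7820])]
```

View pics/w13.png

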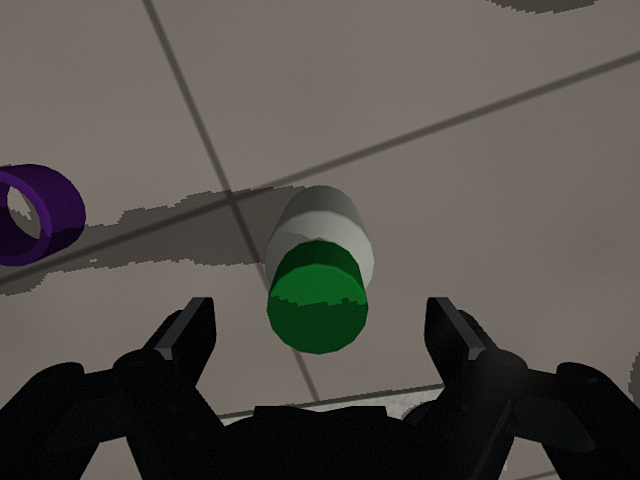

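Call:
servo_tool --hand '[1,1,1,0,0,0,0,0,0]' --pt "-0.0005 -0.0045 0.005" --pt "0 0 0.004" --pt "0 0 0" --pt "0 0 0" --pt "0 0 0" --pt "0 0 0" --pt "0 0 0" --pt "0 0 0" --pt "0 0 0" --roll '[0,0,0,0,0,0,0,0,0]'

```text
t: 19.82
position: [422.6, 100.5, 108.0]
orientation: [179.8, 0.6, 70.7]
wrist_force: [-0.4, 0.3, 1.1]
finger_gap: 38.2
```

```bash
python3 d.py 421 100.3 170;python3 - <<'E'
from station import bot
from h import *
m=bot.camera_model("wrist");im=bot.grab_frame("wrist");cv2.imwrite("pics/w14.png",im[:,:,::-1])
E
```

```text
t 19.82 pos [422.6 100.5 108. ] rpy [179.77   0.57  70.7 ] gap 38.2 F [-0.4  0.3  1.1]
dp [-0.0013 -0.0012 -0.062 ] dist 0.062
```

View pics/w14.png

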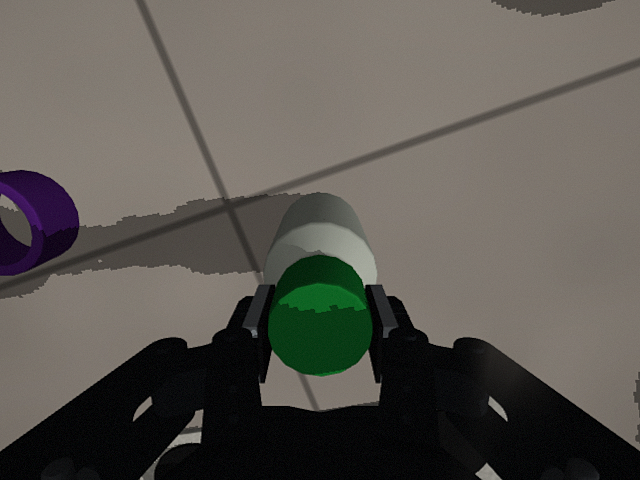

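Call:
servo_tool --hand '[0,0,0,0,0]' --pt "0 0 -0.006" --pt "0 0 -0.015" --pt "0 0 -0.02" --pt "0 0 -0.007" --pt "0 0 0" --roll '[0,0,0,0,0]'

```text
t: 20.5
position: [422.2, 100.9, 157.7]
orientation: [179.8, 0.6, 70.7]
wrist_force: [-0.3, -0.3, -1.3]
finger_gap: 38.1
```

```bash
python3 d.py 636 138.2 160
```

```text
t 20.5 pos [422.2 100.9 157.7] rpy [179.82   0.59  70.7 ] gap 38.1 F [-0.3 -0.3 -1.3]
dp [ 0.1058  0.1895 -0.0027] dist 0.217
```

Call:
servo_tool --hand '[0,0,0,0,0,0,0,0,0]' --pt "0.01 0.018 0" --pt "0.018 0.032 0" --pt "0.02 0.036 0" --pt "0.02 0.036 0" --pt "0.018 0.032 0" --pt "0.012 0.022 0" --pt "0.005 0.009 0" --pt "0 0 0" --pt "0 0 0" --roll '[0,0,0,0,0,0,0,0,0]'

```text
t: 21.62
position: [634.1, 137.4, 148.3]
orientation: [-179.7, 0.9, 70.7]
wrist_force: [-0.3, -0.4, -1.0]
finger_gap: 38.5
```

```bash
python3 d.py 636 138.2 130;python3 - <<'E'
from station import bot
from h import *
m=bot.camera_model("wrist");im=bot.grab_frame("wrist");cv2.imwrite("pics/w15.png",im[:,:,::-1])
im=bot.grab_frame("scene")[:,:,::-1];im=im[210:350,250:430]
cv2.imwrite(f"pics/s15.png",cv2.resize(im,None,fx=4,fy=4,interpolation=cv2.INTER_CUBIC))
E
```

```text
t 21.62 pos [634.1 137.4 148.3] rpy [-179.73    0.87   70.71] gap 38.5 F [-0.3 -0.4 -1. ]
dp [0.0017 0.0016 0.0182] dist 0.018
```

View pics/s15.png

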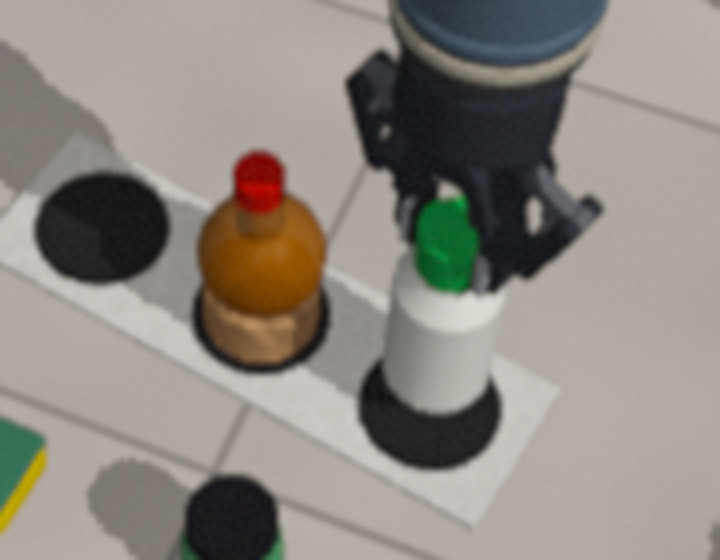

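```bash
python3 - <<'E'
from h import *
from station import bot
m=bot.camera_model("scene")
for p in([634.1,137.4,40.3],[634.1,137.4,80],[636,138,9],[639,138,9],[620.9,29.6,9],[635,138,9]):print(p,np.round(proj(m,p),1))
im=cv2.imread("pics/s15.png");im=cv2.resize(im,None,fx=.25,fy=.25,interpolation=cv2.INTER_AREA)
h=cv2.cvtColor(im,cv2.COLOR_BGR2HSV)
for r in range(72,106,3):
    g=h[r,80:135,2].astype(int);s=h[r,80:135,1]
    print(r+210,[int(x) for x in g[10:50]])
# silhouette pts of bottle base circle front: predicted
import math
pts=[proj(m,[634.1+29*math.cos(a),137.4+29*math.sin(a),40.3]) for a in np.linspace(0,2*math.pi,60)]
print(np.min(pts,0),np.max(pts,0))
E
```

```text
[634.1, 137.4, 40.3] [358.5 301.7]
[634.1, 137.4, 80] [359.9 292.1]
[636, 138, 9] [357.3 309.7]
[639, 138, 9] [356.9 310.8]
[620.9, 29.6, 9] [314.8 287.6]
[635, 138, 9] [357.5 309.3]
282 [196, 196, 192, 188, 184, 179, 172, 152, 129, 136, 142, 147, 150, 153, 157, 158, 151, 141, 132, 126, 124, 124, 128, 127, 120, 105, 103, 109, 102, 107, 119, 99, 69, 64, 111, 157, 173, 177, 177, 178]
285 [146, 152, 169, 187, 197, 200, 188, 149, 115, 125, 150, 162, 167, 170, 173, 178, 183, 187, 192, 195, 198, 201, 204, 204, 204, 211, 217, 218, 216, 210, 211, 216, 216, 214, 212, 200, 183, 177, 177, 177]
288 [144, 145, 145, 146, 147, 152, 152, 120, 106, 111, 119, 135, 157, 174, 182, 187, 190, 193, 196, 200, 203, 205, 208, 210, 214, 215, 216, 218, 218, 219, 219, 218, 215, 206, 190, 177, 176, 177, 177, 177]
291 [144, 143, 143, 145, 146, 141, 126, 110, 108, 114, 118, 121, 122, 129, 140, 153, 170, 184, 191, 198, 203, 207, 209, 211, 213, 215, 215, 213, 210, 206, 199, 192, 186, 181, 176, 176, 177, 177, 177, 178]
294 [143, 143, 144, 145, 144, 136, 117, 108, 112, 116, 119, 121, 126, 129, 134, 139, 141, 147, 152, 
[... 803 characters left out ...]
 167, 172, 175, 176, 179, 181, 182, 184, 185, 185, 184, 171, 120, 66, 96, 161, 195, 200, 200, 200, 200]
309 [50, 22, 22, 24, 23, 24, 24, 23, 38, 72, 106, 124, 136, 144, 151, 154, 159, 163, 167, 170, 173, 176, 179, 181, 183, 184, 184, 175, 147, 108, 66, 38, 31, 39, 81, 148, 190, 198, 199, 198]
312 [56, 35, 35, 36, 36, 34, 35, 36, 36, 35, 36, 38, 52, 78, 104, 112, 122, 141, 147, 151, 156, 154, 146, 140, 124, 95, 68, 49, 37, 35, 37, 36, 36, 36, 61, 133, 190, 202, 201, 199]
315 [88, 41, 36, 35, 36, 38, 36, 38, 35, 36, 38, 39, 36, 37, 36, 34, 35, 37, 36, 34, 36, 37, 35, 34, 37, 35, 39, 40, 38, 37, 38, 38, 37, 41, 91, 158, 194, 200, 199, 199]
[345.0057722  290.19321242] [371.95420368 313.65314347]
```

View pics/w15.png

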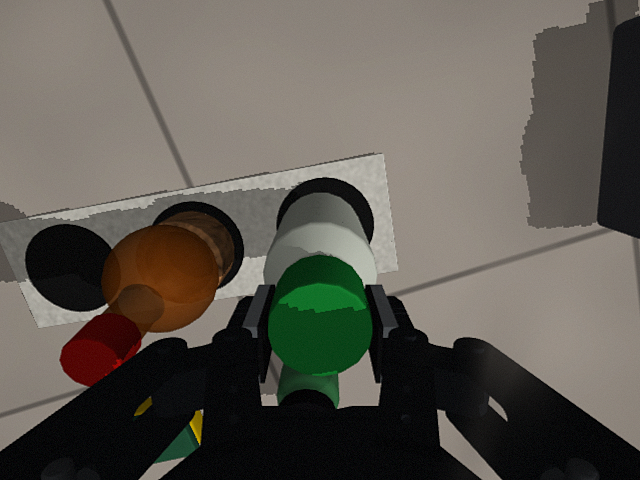

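Call:
servo_tool --hand '[0,0,0,0,0]' --pt "0.0018 0.0035 0.006" --pt "0 0 0.01" --pt "0 0 0.007" --pt "0 0 0" --pt "0 0 0" --roll '[0,0,0,0,0]'

```text
t: 22.35
position: [637.2, 137.5, 124.0]
orientation: [-179.7, 0.9, 70.7]
wrist_force: [-0.6, -0.1, -1.8]
finger_gap: 38.4
```

```bash
python3 d.py 638 138.2 117
```

```text
t 22.35 pos [637.2 137.5 124. ] rpy [-179.74    0.87   70.71] gap 38.4 F [-0.6 -0.1 -1.8]
dp [0.001  0.0006 0.007 ] dist 0.007
```

Call:
servo_tool --hand '[0,0,0,0]' --pt "0.001 0.0005 0.0035" --pt "0 0 0.002" --pt "0 0 0.001" --pt "0 0 0" --roll '[0,0,0,0]'

```text
t: 22.85
position: [638.2, 138.3, 117.5]
orientation: [-179.8, 0.8, 70.7]
wrist_force: [-1.3, 1.0, -1.7]
finger_gap: 38.3
```

```bash
python3 d.py 638 138.2 117
```

```text
t 22.85 pos [638.2 138.3 117.5] rpy [-179.78    0.84   70.72] gap 38.3 F [-1.3  1.  -1.7]
dp [-0.0002 -0.0002  0.0005] dist 0.001
```

Call:
servo_tool --hand '[0,0,0]' --pt "0 0 0.001" --pt "0 0 0.0005" --pt "0 0 0" --roll '[0,0,0]'

```text
t: 23.22
position: [638.7, 138.2, 117.3]
orientation: [-179.9, 0.8, 70.7]
wrist_force: [0.0, 0.9, -2.2]
finger_gap: 38.3
```

```bash
python3 d.py 638 138.2 117
```

```text
t 23.23 pos [638.7 138.2 117.3] rpy [-179.88    0.8    70.71] gap 38.3 F [ 0.   0.9 -2.2]
dp [-0.0003 -0.0007  0.0003] dist 0.001
```

Call:
servo_tool --hand '[0,0,0]' --pt "0 0 0.0015" --pt "0 0 0.001" --pt "0 0 0" --roll '[0,0,0]'

```text
t: 23.6
position: [639.7, 138.0, 117.3]
orientation: [179.9, 0.7, 70.7]
wrist_force: [-0.1, -0.4, -2.5]
finger_gap: 38.7
```

```bash
python3 d.py 638 138.2 117
```

```text
t 23.6 pos [639.7 138.  117.3] rpy [179.92   0.73  70.69] gap 38.7 F [-0.1 -0.4 -2.5]
dp [-0.0003 -0.0017  0.0003] dist 0.002
```

Call:
servo_tool --hand '[0.4,0.5,0.6,0.8,1,1,1,1]' --pt "0 0 0" --pt "0 0 0" --pt "0 0 0" --pt "0 0 0" --pt "0 0 0" --pt "0 0 0" --pt "0 0 0" --pt "0 0 0" --roll '[0,0,0,0,0,0,0,0]'

```text
t: 24.6
position: [639.7, 138.1, 116.7]
orientation: [179.9, 0.7, 70.7]
wrist_force: [-0.3, -0.0, -0.2]
finger_gap: 85.6
```

```bash
python3 d.py 638 138.2 230;python3 - <<'E'
from station import bot
from h import *
im=bot.grab_frame("scene")[:,:,::-1];im=im[210:350,250:430]
cv2.imwrite(f"pics/s16.png",cv2.resize(im,None,fx=4,fy=4,interpolation=cv2.INTER_CUBIC))
E
```

```text
t 24.6 pos [639.7 138.1 116.7] rpy [179.95   0.74  70.7 ] gap 85.6 F [-0.3 -0.  -0.2]
dp [-0.0019 -0.0016 -0.1132] dist 0.113
```

View pics/s16.png

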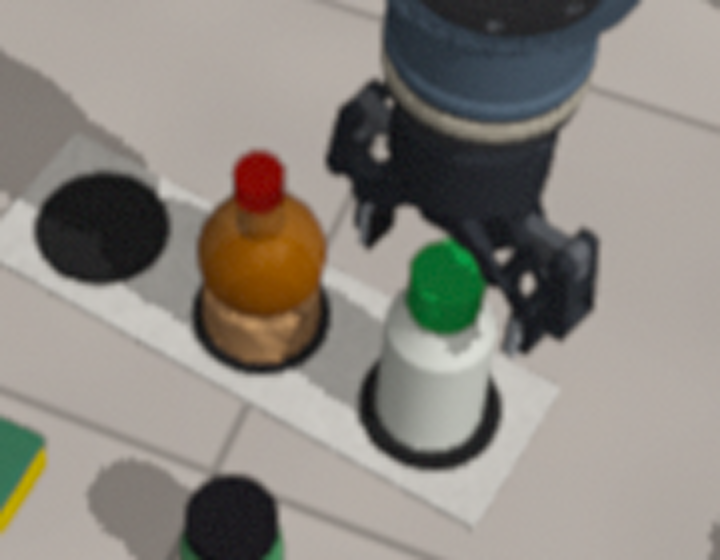

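Call:
servo_tool --hand '[1,1,1,1,1,1]' --pt "0 0 -0.012" --pt "0 0 -0.025" --pt "0 0 -0.035" --pt "0 0 -0.03" --pt "0 0 -0.01" --pt "0 0 0" --roll '[0,0,0,0,0,0]'

```text
t: 25.4
position: [639.9, 139.5, 235.0]
orientation: [179.9, 0.7, 70.7]
wrist_force: [0.4, 0.3, -0.2]
finger_gap: 85.5
```

```bash
python3 d.py 425.5 -291 215
```

```text
t 25.4 pos [639.9 139.5 235. ] rpy [179.88   0.7   70.7 ] gap 85.5 F [ 0.4  0.3 -0.2]
dp [-0.4769 -0.0601  0.0256] dist 0.481
```

Call:
servo_tool --hand '[1,1,1,1,1,1,1,1,1,1,1,1]' --pt "-0.025 -0.003 0" --pt "-0.05 -0.006 0" --pt "-0.05 -0.006 0" --pt "-0.05 -0.006 0" --pt "-0.05 -0.006 0" --pt "-0.05 -0.006 0" --pt "-0.05 -0.006 0" --pt "-0.05 -0.006 0" --pt "-0.045 -0.006 0" --pt "-0.03 -0.005 0" --pt "-0.015 -0.003 0" --pt "0 0 0" --roll '[0,0,0,0,0,0,0,0,0,0,0,0]'

```text
t: 26.9
position: [418.0, -290.3, 226.5]
orientation: [-179.1, 0.8, 70.8]
wrist_force: [0.5, 1.2, 0.2]
finger_gap: 85.4
```

```bash
python3 d.py 425.5 -291 150;python3 - <<'E'
from station import bot
from h import *
m=bot.camera_model("wrist");im=bot.grab_frame("wrist");cv2.imwrite("pics/w17.png",im[:,:,::-1]);print(proj(m,[425.5,-291,119.5]))
print(blobs(im[:,:,::-1].copy(),(105,120,40),(125,255,255),300)[0])
E
```

```text
t 26.9 pos [ 418.  -290.3  226.5] rpy [-179.1     0.82   70.77] gap 85.4 F [0.5 1.2 0.2]
dp [0.0029 0.0085 0.0764] dist 0.077
(np.float64(325.127908250514), np.float64(247.36833993844033))
[([326.4, 249.1], [298, 217, 56, 61, 2510])]
```

View pics/w17.png

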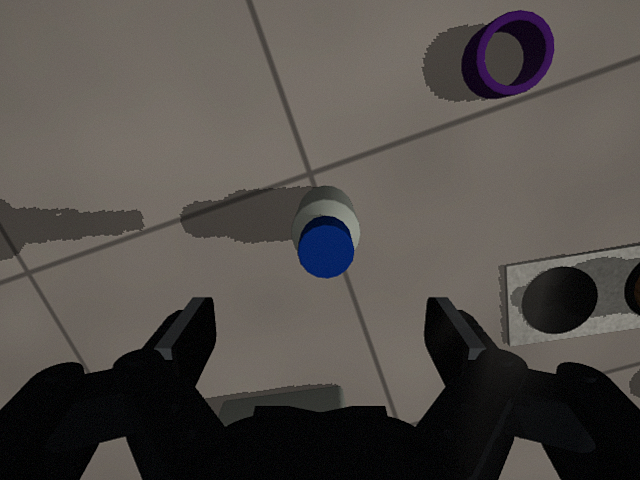

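Call:
servo_tool --hand '[1,1,1,1,1,1,1]' --pt "0.0029 0.005 0.012" --pt "0 0 0.022" --pt "0 0 0.028" --pt "0 0 0.022" --pt "0 0 0.015" --pt "0 0 0.003" --pt "0 0 0" --roll '[0,0,0,0,0,0,0]'

```text
t: 27.82
position: [426.3, -282.5, 116.6]
orientation: [-179.0, 0.7, 71.3]
wrist_force: [0.3, -0.2, -0.4]
finger_gap: 85.1
```

```bash
python3 d.py 426 -291 106;python3 - <<'E'
from station import bot
from h import *
m=bot.camera_model("wrist");im=bot.grab_frame("wrist");cv2.imwrite("pics/w18.png",im[:,:,::-1]);print(proj(m,[425.5,-291,119.5]))
print(blobs(im[:,:,::-1].copy(),(105,120,40),(125,255,255),300)[0])
E
```

```text
t 27.82 pos [ 426.3 -282.5  116.6] rpy [-178.98    0.7    71.33] gap 85.1 F [ 0.3 -0.2 -0.4]
dp [-0.008   0.0027  0.0107] dist 0.014
(np.float64(302.1581818506113), np.float64(311.97570047834597))
[([302.9, 317.2], [252, 257, 99, 112, 7841])]
```

Call:
servo_tool --hand '[1,1,1,0,0,0,0,0,0]' --pt "-0.008 0.003 0.005" --pt "0 0 0.003" --pt "0 0 0" --pt "0 0 0" --pt "0 0 0" --pt "0 0 0" --pt "0 0 0" --pt "0 0 0" --pt "0 0 0" --roll '[0,0,0,0,0,0,0,0,0]'

```text
t: 29.0
position: [427.5, -292.2, 109.9]
orientation: [-179.2, 0.7, 71.3]
wrist_force: [0.5, 0.6, -0.3]
finger_gap: 38.2
```

```bash
python3 d.py 426 -291 160;python3 - <<'E'
from station import bot
from h import *
m=bot.camera_model("wrist");im=bot.grab_frame("wrist");cv2.imwrite("pics/w19.png",im[:,:,::-1])
E
```

```text
t 29.0 pos [ 427.5 -292.2  109.9] rpy [-179.16    0.72   71.33] gap 38.2 F [ 0.5  0.6 -0.3]
dp [-0.     -0.0025 -0.05  ] dist 0.05
```

View pics/w19.png

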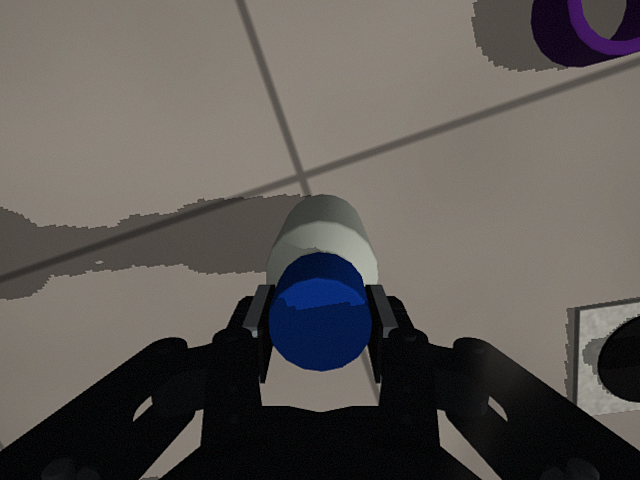

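Call:
servo_tool --hand '[0,0,0,0,0]' --pt "0 0 -0.006" --pt "0 0 -0.015" --pt "0 0 -0.02" --pt "0 0 -0.007" --pt "0 0 0" --roll '[0,0,0,0,0]'

```text
t: 29.68
position: [428.6, -292.0, 161.7]
orientation: [-179.2, 0.7, 71.3]
wrist_force: [0.3, -1.0, -1.6]
finger_gap: 38.3
```

```bash
python3 d.py 604 -79 160
```

```text
t 29.68 pos [ 428.6 -292.   161.7] rpy [-179.21    0.74   71.32] gap 38.3 F [ 0.3 -1.  -1.6]
dp [ 0.2579  0.0979 -0.003 ] dist 0.276
```

Call:
servo_tool --hand '[0,0,0,0,0,0,0,0,0,0]' --pt "0.018 0.007 0" --pt "0.034 0.013 0" --pt "0.042 0.016 0" --pt "0.042 0.016 0" --pt "0.042 0.016 0" --pt "0.036 0.014 0" --pt "0.022 0.009 0" --pt "0.008 0.003 0" --pt "0 0 0" --pt "0 0 0" --roll '[0,0,0,0,0,0,0,0,0,0]'

```text
t: 30.92
position: [600.7, -77.1, 151.2]
orientation: [-178.8, 0.7, 71.4]
wrist_force: [-0.4, 0.3, -1.7]
finger_gap: 38.3
```

```bash
python3 d.py 604 -79 126;python3 - <<'E'
from station import bot
from h import *
im=bot.grab_frame("scene")[:,:,::-1];im=im[190:330,230:410]
cv2.imwrite(f"pics/s20.png",cv2.resize(im,None,fx=4,fy=4,interpolation=cv2.INTER_CUBIC))
E
```

```text
t 30.93 pos [600.7 -77.1 151.2] rpy [-178.78    0.73   71.38] gap 38.3 F [-0.4  0.3 -1.7]
dp [-0.0004  0.0042  0.0251] dist 0.025
```

View pics/s20.png

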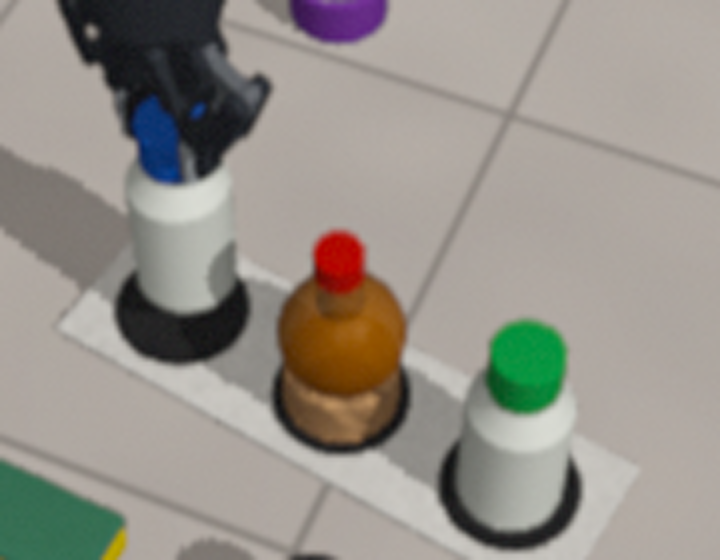

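Call:
servo_tool --hand '[0,0,0,0,0]' --pt "-0.0005 0.004 0.007" --pt "0 0 0.01" --pt "0 0 0.006" --pt "0 0 0" --pt "0 0 0" --roll '[0,0,0,0,0]'

```text
t: 31.6
position: [603.0, -80.8, 126.4]
orientation: [-178.8, 0.7, 71.2]
wrist_force: [-0.2, -0.4, -0.3]
finger_gap: 38.1
```

```bash
python3 d.py 604.3 -79 119
```

```text
t 31.6 pos [603.  -80.8 126.4] rpy [-178.75    0.74   71.23] gap 38.1 F [-0.2 -0.4 -0.3]
dp [0.0022 0.0008 0.0073] dist 0.008
```

Call:
servo_tool --hand '[0,0,0,0,0,0]' --pt "0.0022 0.0008 0.003" --pt "0 0 0.002" --pt "0 0 0.0015" --pt "0 0 0.001" --pt "0 0 0.001" --pt "0 0 0" --roll '[0,0,0,0,0,0]'

```text
t: 32.35
position: [605.4, -78.8, 119.2]
orientation: [-178.9, 0.7, 71.3]
wrist_force: [0.3, -0.6, -0.6]
finger_gap: 38.3
```

```bash
python3 d.py 604.3 -79 119
```

```text
t 32.35 pos [605.4 -78.8 119.2] rpy [-178.93    0.7    71.25] gap 38.3 F [ 0.3 -0.6 -0.6]
dp [-0.0006 -0.001   0.0002] dist 0.001
```

Call:
servo_tool --hand '[0,0,0.4,0.5,0.6,0.8,1,1,1,1]' --pt "0 0 0.001" --pt "0 0 0" --pt "0 0 0" --pt "0 0 0" --pt "0 0 0" --pt "0 0 0" --pt "0 0 0" --pt "0 0 0" --pt "0 0 0" --pt "0 0 0" --roll '[0,0,0,0,0,0,0,0,0,0]'

```text
t: 33.6
position: [605.7, -78.8, 118.5]
orientation: [-179.0, 0.7, 71.2]
wrist_force: [0.0, -0.3, 0.3]
finger_gap: 85.6
```

Call:
servo_tool --hand '[1,1,1,1,1,1,1,1,1,1,1]' --pt "0 0 -0.012" --pt "0 0 -0.025" --pt "0 0 -0.035" --pt "0 0 -0.035" --pt "0 0 -0.02" --pt "0 -0.04 0" --pt "0 -0.05 0" --pt "0 -0.05 0" --pt "0 -0.05 0" --pt "0 -0.02 0" --pt "0 0 0" --roll '[0,0,0,0,0,0,0,0,0,0,0]'

```text
t: 34.98
position: [405.0, -8.9, 261.2]
orientation: [-179.5, 0.5, 71.2]
wrist_force: [0.8, 0.1, 1.2]
finger_gap: 85.0
```

```bash
python3 - <<'E'
from station import bot
from h import *
for n in("scene","top","wrist"):
    im=bot.grab_frame(n)[:,:,::-1]; cv2.imwrite(f"pics/f_{n}.png",im)
s=cv2.imread("pics/f_scene.png")[190:370,230:430];cv2.imwrite("pics/f_s.png",cv2.resize(s,None,fx=3.3,fy=3.3,interpolation=cv2.INTER_CUBIC))
s=cv2.imread("pics/f_top.png")[140:260,220:390];cv2.imwrite("pics/f_t.png",cv2.resize(s,None,fx=4,fy=4,interpolation=cv2.INTER_CUBIC))
print(bot.get_obs()["position"],bot.get_obs()["wrist_force"])
E
```

```text
[406.41914234  -9.38501403 260.36405235] [-0.63241948  0.19778686 -0.03710917]
```

View pics/f_s.png

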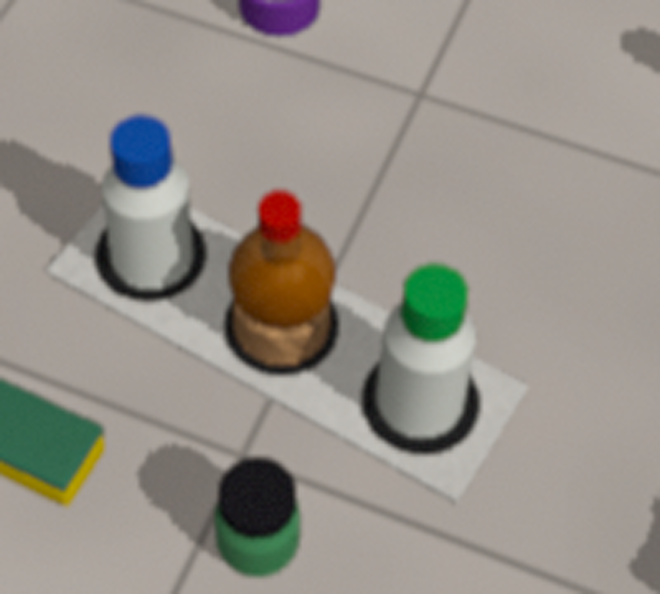

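View pics/f_t.png

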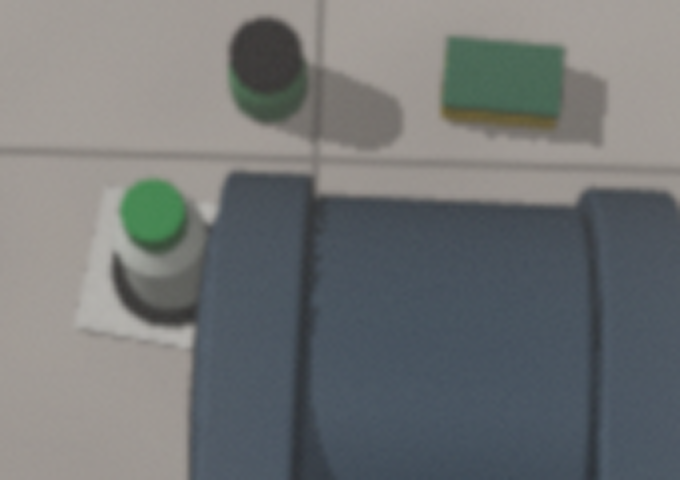

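View pics/f_wrist.png

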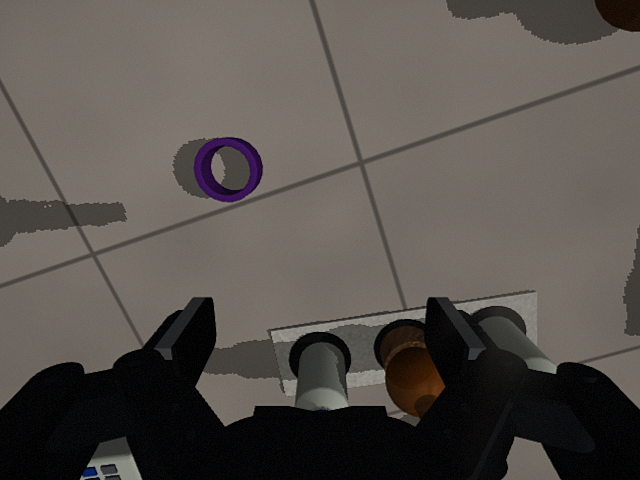

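Call:
servo_tool --hand '[1,1,1,1,1,1,1,1,1,1]' --pt "0.03 -0.003 0" --pt "0.05 -0.015 0" --pt "0.05 -0.015 0" --pt "0.05 -0.015 0" --pt "0.05 -0.015 0" --pt "0.05 -0.015 0" --pt "0.05 -0.01 0" --pt "0.04 0 0" --pt "0.02 0 0" --pt "0 0 0" --roll '[0,0,0,0,0,0,0,0,0,0]'

```text
t: 36.38
position: [459.9, 401.8, 250.7]
orientation: [-179.3, 0.9, 70.8]
wrist_force: [-0.7, -0.9, 0.4]
finger_gap: 85.2
```

```bash
python3 - <<'E'
from station import bot
from h import *
I={n:bot.grab_frame(n)[:,:,::-1].copy() for n in("scene","top")}
M={n:bot.camera_model(n) for n in I}
s=I["top"][140:260,200:390];cv2.imwrite("pics/g_t.png",cv2.resize(s,None,fx=4,fy=4,interpolation=cv2.INTER_CUBIC))
def big(im,lo,hi,x,y,w,h):
    b,_=blobs(im[y:y+h,x:x+w],lo,hi,20);b.sort(key=lambda q:-q[1][4]);return np.array(b[0][0])+[x,y]
pads=np.array([[603.4,-78.8],[620.9,29.6],[638,138]])
for k,lo,hi,p,z in(("blue",(100,90,40),(125,255,255),pads[0],128.5),("green",(50,70,40),(85,255,255),pads[2],128.5),("red",(0,120,60),(5,255,255),pads[1],145)):
    c=[]
    for n in("top","scene"):
        u=np.array(proj(M[n],[*p,z])).astype(int)
        c.append(big(I[n],lo,hi,u[0]-16,u[1]-16,32,32))
    P,e=tri(M["top"],c[0],M["scene"],c[1])
    d=P[:2]-p;a=np.array([.158,.987]);x=np.array([.987,-.158])
    print(k,P.round(1),"err",round(e,2),"exp z",z,"across",round(d@x,1),"along",round(d@a,1))
E
```

```text
blue [605.5 -76.9 128.8] err 0.4 exp z 128.5 across 1.8 along 2.2
green [639.1 137.8 130.1] err 0.41 exp z 128.5 across 1.2 along 0.0
red [626.9  30.5 144.2] err 0.57 exp z 145 across 5.7 along 1.8
```

View pics/g_t.png

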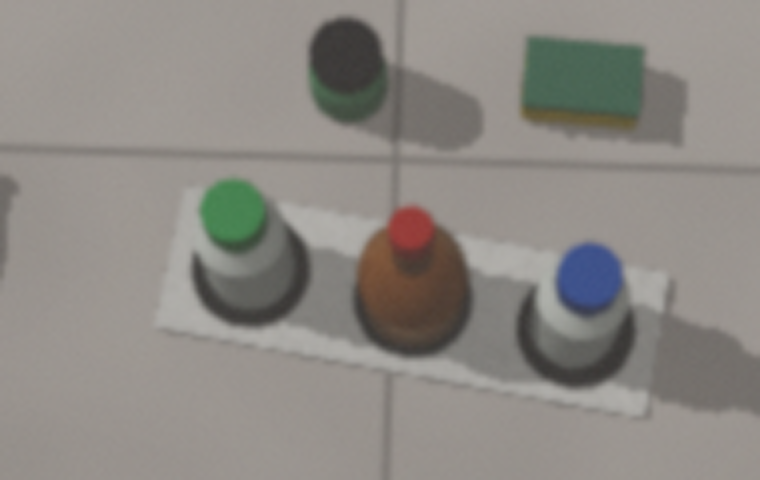

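```bash
python3 - <<'E'
from station import bot
from h import *
for n,(x,y,w,h) in {"scene":(290,235,50,70),"top":(280,185,45,50)}.items():
    im=bot.grab_frame(n)[:,:,::-1].copy();m=bot.camera_model(n)
    c=im[y:y+h,x:x+w];cv2.imwrite(f"pics/fl_{n}.png",cv2.resize(c,None,fx=9,fy=8,interpolation=cv2.INTER_CUBIC))
    hs=cv2.cvtColor(c,cv2.COLOR_BGR2HSV)
    red=((hs[...,0]<=4)|(hs[...,0]>=175))&(hs[...,1]>120)&(hs[...,2]>60)
    br=(hs[...,0]>=3)&(hs[...,0]<=22)&(hs[...,1]>90)
    ys,xs=np.nonzero(red);print(n,"red bbox",xs.min()+x,xs.max()+x,ys.min()+y,ys.max()+y,"cen",xs.mean()+x,ys.mean()+y)
    for r in range(h):
        q=np.nonzero(br[r])[0]
        if len(q): print(r+y,q.min()+x,q.max()+x,end="; ")
    print()
    for X in(617,619,621):
        p=[]
        for z in(134,156):
            for a in np.linspace(0,6.28,40): p.append(proj(m,[X+14*np.cos(a),29.5+14*np.sin(a),z]))
        p=np.array(p);hull=cv2.convexHull(p.astype(np.float32));M=cv2.moments(hull);
        print(X,"pred stopper bbox",p.min(0).round(1),p.max(0).round(1),"cen",round(M["m10"]/M["m00"],1),round(M["m01"]/M["m00"],1),"belly",np.round(proj(m,[X,29.5,71]),1))
E
```

```text
scene red bbox 308 320 248 262 cen 314.2641509433962 254.8238993710692
247 313 315; 248 311 318; 249 314 319; 251 308 308; 253 313 321; 257 321 321; 258 308 321; 259 308 323; 260 307 324; 261 305 325; 262 304 326; 263 303 327; 264 303 328; 265 302 328; 266 301 329; 267 301 329; 268 300 330; 269 300 330; 270 300 331; 271 300 331; 272 300 331; 273 300 330; 274 300 330; 275 300 330; 276 300 330; 277 300 330; 278 301 329; 279 301 329; 280 301 329; 281 301 329; 282 301 329; 283 300 329; 284 300 330; 285 300 330; 286 300 330; 287 300 330; 288 300 330; 289 300 329; 290 301 329; 291 301 329; 292 301 328; 293 301 328; 294 302 328; 295 303 327; 296 304 326; 297 305 325; 298 307 324; 299 308 322; 300 310 320; 
617 pred stopper bbox [309.  242.4] [322.8 259.7] cen 315.9 251.0 belly [315.7 271.1]
619 pred stopper bbox [308.6 243.1] [322.4 260.4] cen 315.5 251.7 belly [315.3 271.8]
621 pred stopper bbox [308.3 243.8] [322.  261.2] cen 315.1 252.5 belly [314.9 272.5]
top red bbox 297 308 192 202 cen 302.16326530612247 197.1734693877551
192 299 305; 194 307 307; 195 297 297; 196 297 308; 197 296 309; 198 295 309; 199 294 310; 200 293 311; 201 292 312; 202 292 312; 203 291 312; 204 291 313; 205 290 313; 206 290 313; 207 290 313; 208 290 313; 209 290 314; 210 290 314; 211 290 313; 212 290 313; 213 290 309; 214 291 310; 215 291 307; 216 292 306; 217 292 306; 218 293 304; 219 294 301; 220 297 305; 221 299 299; 
617 pred stopper bbox [296.6 194.1] [308.6 208. ] cen 302.6 201.0 belly [302.7 209.1]
619 pred stopper bbox [296.7 193.3] [308.6 207.2] cen 302.6 200.2 belly [302.8 208.3]
621 pred stopper bbox [296.7 192.4] [308.6 206.4] cen 302.7 199.4 belly [302.8 207.5]
```

View pics/fl_scene.png

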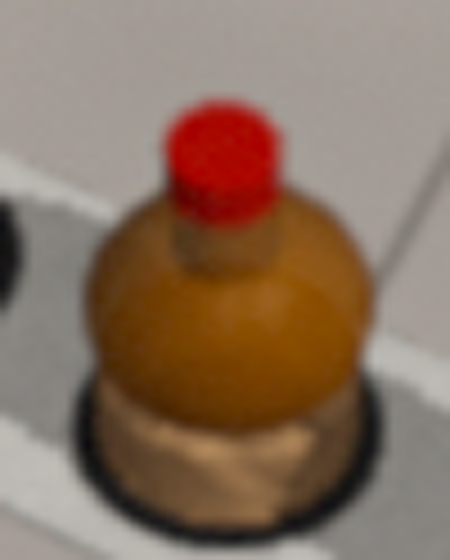

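View pics/fl_top.png

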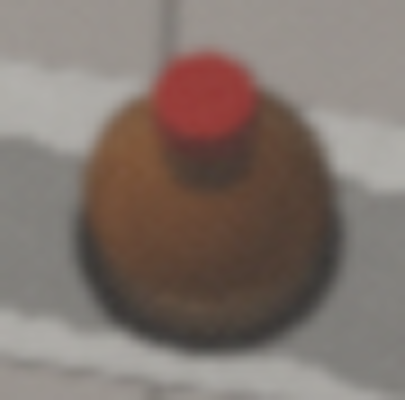

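```bash
python3 - <<'E'
from station import bot
from h import *
# ring bbox predictions, bottom edge (near camera-scene / robot side in top)
for n in("scene","top"):
    m=bot.camera_model(n)
    for X in(615,618,621,624):
        b=np.array([proj(m,[X+33*np.cos(a),29.5+33*np.sin(a),z]) for a in np.linspace(0,6.28,200) for z in(9,45)])
        s=np.array([proj(m,[X,29.5,71])])
        print(n,X,"ring cols",b[:,0].min().round(1),b[:,0].max().round(1),"max row",b[:,1].max().round(1))
# calibrate the stopper measurement on first pictures
for n,(x,y,w,h) in {"scene":(425,222,55,60),"top":(178,260,40,45)}.items():
    im=cv2.imread(f"pics/{n}0.png");m=bot.camera_model(n)
    hs=cv2.cvtColor(im[y:y+h,x:x+w],cv2.COLOR_BGR2HSV)
    red=((hs[...,0]<=4)|(hs[...,0]>=175))&(hs[...,1]>120)&(hs[...,2]>60)
    ys,xs=np.nonzero(red);print(n,"red bbox",xs.min()+x,xs.max()+x,ys.min()+y,ys.max()+y,"cen",xs.mean()+x,ys.mean()+y)
    for X in(429,432,435):
        p=np.array([proj(m,[X+14*np.cos(a),288+14*np.sin(a),z]) for a in np.linspace(0,6.28,40) for z in(93,115)])
        print(X,p.min(0).round(1),p.max(0).round(1),"belly",np.round(proj(m,[X,288,33]),1))
    br=(hs[...,0]>=3)&(hs[...,0]<=22)&(hs[...,1]>90)
    ys,xs=np.nonzero(br);print("brown bbox",xs.min()+x,xs.max()+x,ys.min()+y,ys.max()+y)
E
```

```text
scene 615 ring cols 301.0 330.8 max row 298.1
scene 618 ring cols 300.5 330.3 max row 299.2
scene 621 ring cols 299.9 329.8 max row 300.3
scene 624 ring cols 299.4 329.3 max row 301.3
top 615 ring cols 289.9 315.6 max row 227.9
top 618 ring cols 290.0 315.6 max row 226.8
top 621 ring cols 290.0 315.6 max row 225.7
top 624 ring cols 290.0 315.6 max row 224.6
scene red bbox 450 463 231 244 cen 455.9605263157895 237.48026315789474
429 [449.2 228.6] [464.3 244.7] belly [449.5 255.3]
432 [448.9 229.6] [464.  245.7] belly [449.2 256.3]
435 [448.5 230.6] [463.7 246.7] belly [448.9 257.2]
brown bbox 434 479 222 271
top red bbox 186 197 273 283 cen 191.35238095238094 277.9714285714286
429 [184.  272.8] [198.1 285.6] belly [197.8 282.3]
432 [184.1 271.6] [198.2 284.4] belly [197.9 281.2]
435 [184.2 270.3] [198.3 283.1] belly [198. 280.]
brown bbox 185 209 269 294
```

The bottles are within about 3 mm of the pad centres. The flask is not as good: its stopper triangulates at x≈627, while the ring and belly are at ≈620. That is a lean of about 0.09 rad, too near the 0.1 limit. I'll straighten it by closing the jaws across the tray, centred on the ring axis.

Call:
servo_tool --hand '[1,1,1,1,1,1,1,1,1]' --pt "0 0 0" --pt "0 0 0" --pt "0 0 0" --pt "0 0 0" --pt "0 0 0" --pt "0 0 0" --pt "0 0 0" --pt "0 0 0" --pt "0 0 0" --roll '[0.1,0.175,0.175,0.175,0.175,0.175,0.175,0.15,0]'

```text
t: 37.7
position: [460.4, 392.4, 257.5]
orientation: [179.6, 0.5, -6.5]
wrist_force: [-1.0, -0.7, -0.6]
finger_gap: 85.5
```

```bash
python3 d.py 620 29.5 235; python3 -c "
from station import bot;print(bot.get_obs()['joints'].round(1))"
```

```text
t 37.7 pos [460.4 392.4 257.5] rpy [179.59   0.54  -6.54] gap 85.5 F [-1.  -0.7 -0.6]
dp [0.2001 0.3422 0.0231] dist 0.397
[4.040e+01 2.600e+01 2.110e+01 8.580e+01 1.000e-01 1.369e+02]
```

Call:
servo_tool --hand '[1,1,1,1,1,1,1,1,1,1,1]' --pt "0.01 0.017 0" --pt "0.02 0.034 0" --pt "0.025 0.043 0" --pt "0.025 0.043 0" --pt "0.025 0.043 0" --pt "0.025 0.043 0" --pt "0.025 0.043 0" --pt "0.02 0.034 0" --pt "0.012 0.02 0.005" --pt "0.004 0.007 0.01" --pt "0 0 0" --roll '[0,0,0,0,0,0,0,0,0,0,0]'

```text
t: 39.08
position: [620.7, 24.3, 244.2]
orientation: [179.6, 0.4, -5.0]
wrist_force: [-0.0, -0.2, 0.1]
finger_gap: 85.5
```

```bash
python3 d.py 620 29.5 200;python3 - <<'E'
from station import bot
from h import *
m=bot.camera_model("wrist");im=bot.grab_frame("wrist");cv2.imwrite("pics/w30.png",im[:,:,::-1]);print(proj(m,[620,29.5,145]),proj(m,[626.9,30.5,145]))
E
```

```text
t 39.08 pos [620.7  24.3 244.2] rpy [179.57   0.39  -5.  ] gap 85.5 F [-0.  -0.2  0.1]
dp [-0.0009 -0.0054  0.0442] dist 0.045
(np.float64(320.7904080637937), np.float64(228.96632836263996)) (np.float64(330.4915718052715), np.float64(226.77756119016547))
```

View pics/w30.png

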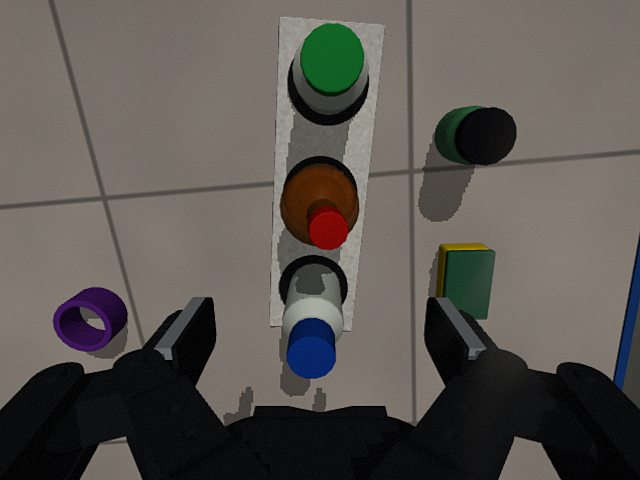

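Call:
servo_tool --hand '[1,1,1,1,1,1,1,1]' --pt "0 -0.005 0.012" --pt "0 0 0.022" --pt "0 0 0.025" --pt "0 0 0.022" --pt "0 0 0.015" --pt "0 0 0.004" --pt "0 0 0" --pt "0 0 0" --roll '[0,0,0,0,0,0,0,0]'

```text
t: 40.12
position: [618.5, 37.5, 140.7]
orientation: [179.6, 0.3, -4.3]
wrist_force: [0.4, 0.6, -0.3]
finger_gap: 85.1
```

```bash
python3 d.py 620 29.5 130;python3 - <<'E'
from station import bot
from h import *
m=bot.camera_model("wrist");im=bot.grab_frame("wrist");cv2.imwrite("pics/w31.png",im[:,:,::-1]);print(proj(m,[620,29.5,145]))
E
```

```text
t 40.12 pos [618.5  37.5 140.7] rpy [179.65   0.27  -4.33] gap 85.1 F [ 0.4  0.6 -0.3]
dp [0.0021 0.0078 0.0108] dist 0.013
(np.float64(327.4678166231067), np.float64(322.8885695405802))
```

View pics/w31.png

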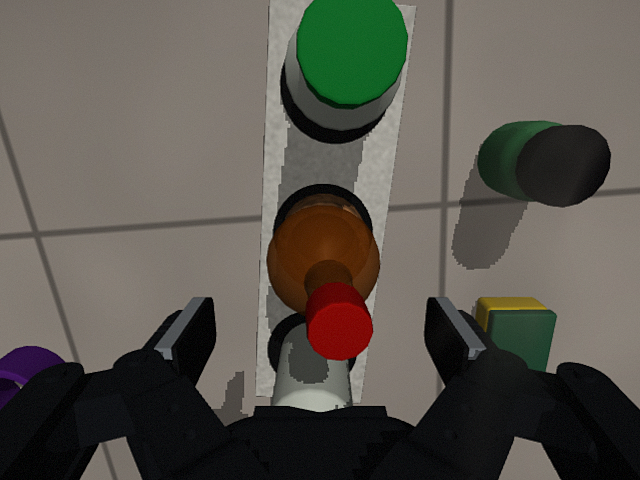

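Call:
servo_tool --hand '[1,1,1,1]' --pt "0.002 0.007 0.003" --pt "0 0 0.005" --pt "0 0 0.001" --pt "0 0 0" --roll '[0,0,0,0]'

```text
t: 40.67
position: [620.6, 29.4, 131.8]
orientation: [179.7, 0.2, -4.4]
wrist_force: [0.4, -0.2, -0.1]
finger_gap: 85.4
```

```bash
python3 d.py 620 29.5 130;python3 - <<'E'
from station import bot
from h import *
m=bot.camera_model("wrist");im=bot.grab_frame("wrist");cv2.imwrite("pics/w32.png",im[:,:,::-1]);print(proj(m,[620,29.5,145]))
hs=cv2.cvtColor(im[:,:,::-1].copy(),cv2.COLOR_BGR2HSV);br=cv2.inRange(hs,(5,100,40),(20,255,255))
for r in range(200,290,10):
    q=np.nonzero(br[r])[0]
    if len(q):print(r,q.min(),q.max(),(q.min()+q.max())/2)
E
```

```text
t 40.67 pos [620.6  29.4 131.8] rpy [179.65   0.2   -4.36] gap 85.4 F [ 0.4 -0.2 -0.1]
dp [-0.0006 -0.0001  0.0018] dist 0.002
(np.float64(321.410337323392), np.float64(317.12517415513906))
200 287 352 319.5
210 280 358 319.0
220 270 366 318.0
230 265 372 318.5
240 261 375 318.0
250 260 377 318.5
260 260 377 318.5
270 262 375 318.5
280 267 371 319.0
```

View pics/w32.png

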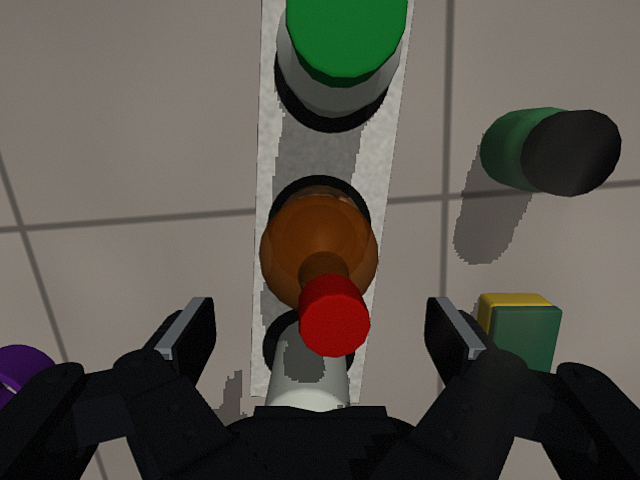

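Call:
servo_tool --hand '[0.7,0.55,0.5,0.45,0.45,0.45]' --pt "0 0 0" --pt "0 0 0" --pt "0 0 0" --pt "0 0 0" --pt "0 0 0" --pt "0 0 0" --roll '[0,0,0,0,0,0]'

```text
t: 41.48
position: [620.7, 29.6, 132.2]
orientation: [179.7, 0.2, -4.3]
wrist_force: [-0.2, -0.5, 0.2]
finger_gap: 38.3
```

Call:
servo_tool --hand '[0.41,0.38,0.36,0.35,0.35]' --pt "0 0 0" --pt "0 0 0" --pt "0 0 0" --pt "0 0 0" --pt "0 0 0" --roll '[0,0,0,0,0]'

```text
t: 42.1
position: [620.9, 29.6, 132.2]
orientation: [179.7, 0.2, -4.3]
wrist_force: [0.4, -0.9, 0.3]
finger_gap: 30.1
```

```bash
python3 d.py 620 29.5 130;python3 - <<'E'
from station import bot
from h import *
im=bot.grab_frame("wrist");cv2.imwrite("pics/w33.png",im[:,:,::-1])
E
```

```text
t 42.1 pos [620.9  29.6 132.2] rpy [ 1.7966e+02  1.6000e-01 -4.3500e+00] gap 30.1 F [ 0.4 -0.9  0.3]
dp [-0.0009  0.0002  0.0023] dist 0.002
```

View pics/w33.png

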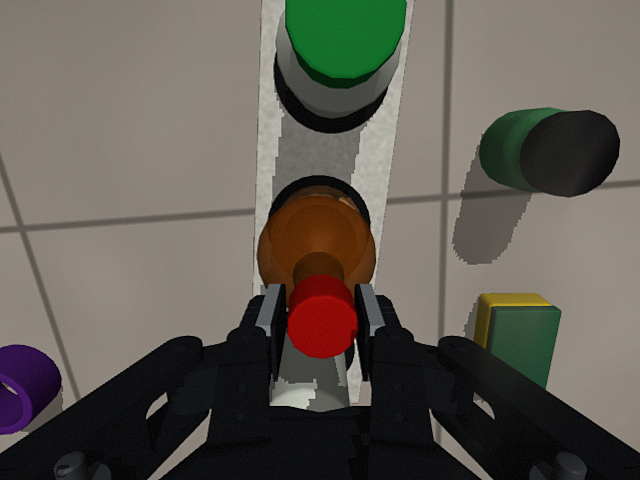

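Call:
servo_tool --hand '[0.35,0.35,0.4,0.5,0.7,1,1,1]' --pt "-0.0015 0 0" --pt "0 0 0" --pt "0 0 0" --pt "0 0 0" --pt "0 0 0" --pt "0 0 0" --pt "0 0 0" --pt "0 0 0" --roll '[0,0,0,0,0,0,0,0]'

```text
t: 43.15
position: [619.1, 29.7, 132.1]
orientation: [179.7, 0.2, -4.3]
wrist_force: [-0.3, -0.7, -0.8]
finger_gap: 85.3
```

Call:
servo_tool --hand '[1,1,1,1,1,1]' --pt "0 0 -0.012" --pt "0 0 -0.025" --pt "0 0 -0.035" --pt "0 0 -0.035" --pt "0 0 -0.015" --pt "0 0 0" --roll '[0,0,0,0,0,0]'

```text
t: 43.9
position: [619.3, 30.5, 262.1]
orientation: [179.7, 0.0, -4.4]
wrist_force: [0.4, -0.1, -0.8]
finger_gap: 85.3
```

```bash
python3 d.py 620 29.5 130;python3 - <<'E'
from station import bot
from h import *
im=bot.grab_frame("wrist");cv2.imwrite("pics/w34.png",im[:,:,::-1])
E
```

```text
t 43.9 pos [619.3  30.5 262.1] rpy [ 1.7968e+02  3.0000e-02 -4.3500e+00] gap 85.3 F [ 0.4 -0.1 -0.8]
dp [0.0008 0.0002 0.1321] dist 0.132
```

View pics/w34.png

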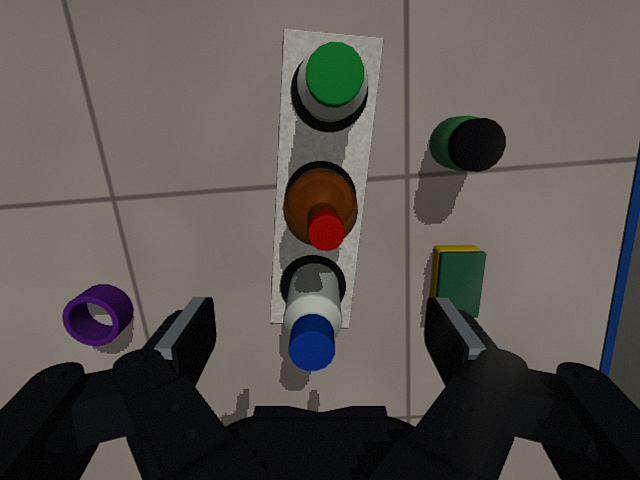

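Call:
servo_tool --hand '[1,1,1,1,1,1,1,1,1]' --pt "-0.03 0 0" --pt "-0.045 -0.02 0" --pt "-0.03 -0.045 0" --pt "-0.02 -0.055 0" --pt "-0.01 -0.055 0" --pt "0 -0.055 0" --pt "0 -0.05 0" --pt "0 -0.03 0" --pt "0 0 0" --roll '[0,0,0,0,0,0,0,0,0]'

```text
t: 45.08
position: [500.8, 357.6, 251.3]
orientation: [179.4, 0.6, -4.5]
wrist_force: [0.5, -1.8, 0.0]
finger_gap: 85.4
```

```bash
cat > chk.py <<'E'
from station import bot
from h import *
import sys
I={n:bot.grab_frame(n)[:,:,::-1].copy() for n in("scene","top")}
M={n:bot.camera_model(n) for n in I}
c={}
for n,(x,y,w,h) in {"scene":(290,235,50,70),"top":(280,180,45,50)}.items():
    k=I[n][y:y+h,x:x+w]
    hs=cv2.cvtColor(k,cv2.COLOR_BGR2HSV)
    red=(((hs[...,0]<=4)|(hs[...,0]>=175))&(hs[...,1]>120)&(hs[...,2]>60)).astype(np.uint8)
    nn,l,s,_=cv2.connectedComponentsWithStats(red);i=1+np.argmax(s[1:,4]);ys,xs=np.nonzero(l==i)
    c[n]=np.array([xs.mean()+x,ys.mean()+y]);print(n,"red bbox",xs.min()+x,xs.max()+x,ys.min()+y,ys.max()+y,c[n].round(2))
P,e=tri(M["top"],c["top"],M["scene"],c["scene"]);print("stopper",P.round(1),round(e,2),"t",bot.get_obs()["t"])
print({n:plane(M[n],c[n],145).round(1).tolist() for n in c})
cv2.imwrite(sys.argv[1],cv2.resize(np.hstack([I["scene"][230:310,280:350],I["top"][180:260,270:340]]),None,fx=5,fy=5,interpolation=cv2.INTER_CUBIC))
E
python3 chk.py pics/k1.png
```

```text
scene red bbox 309 320 247 261 [314.5  253.92]
top red bbox 297 308 193 203 [302.58 198.22]
stopper [624.3  29.7 144.3] 0.26 t 45.175
{'scene': [624.8, 29.8, 145.0], 'top': [624.1, 29.8, 145.0]}
```

View pics/k1.png

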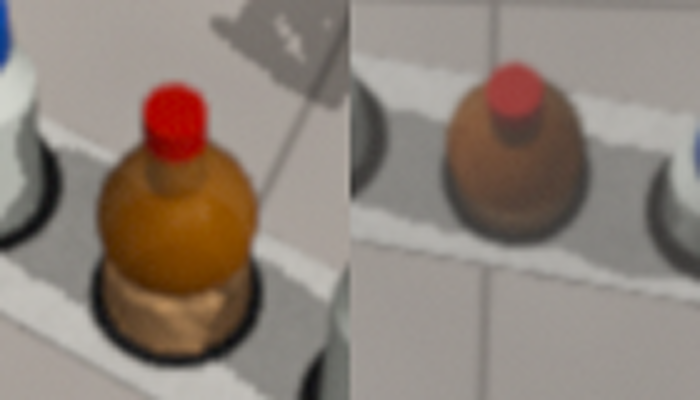

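Call:
servo_tool --hand '[1,1,1,1,1,1,1,1,1,1,1,1]' --pt "0 0 0" --pt "0 0 0" --pt "0 0 0" --pt "0 0 0" --pt "0 0 0" --pt "0 0 0" --pt "0 0 0" --pt "0 0 0" --pt "0 0 0" --pt "0 0 0" --pt "0 0 0" --pt "0 0 0" --roll '[0,0,0,0,0,0,0,0,0,0,0,0]'

```text
t: 46.68
position: [501.5, 353.0, 252.7]
orientation: [179.4, 0.5, -4.7]
wrist_force: [0.7, 0.1, 0.1]
finger_gap: 85.3
```

```bash
python3 chk.py pics/k2.png
```

```text
scene red bbox 309 320 247 261 [314.5  253.92]
top red bbox 297 308 193 203 [302.48 198.22]
stopper [624.3  29.8 144.3] 0.49 t 46.775
{'scene': [624.8, 29.8, 145.0], 'top': [624.0, 30.0, 145.0]}
```

The flask is static with a residual lean of about 0.06 rad (stopper 624.3, belly ~619.7). That passes, but I have time for one more careful nudge, pushed slightly past centre.

```bash
python3 d.py 617.5 29.5 235
```

```text
t 46.77 pos [501.5 353.  252.7] rpy [179.43   0.52  -4.73] gap 85.0 F [ 0.6 -0.   0.3]
dp [0.1424 0.3127 0.0195] dist 0.344
```

Call:
servo_tool --hand '[1,1,1,1,1,1,1,1,1,1]' --pt "0.008 0.018 0" --pt "0.015 0.033 0" --pt "0.02 0.044 0" --pt "0.02 0.044 0" --pt "0.02 0.044 0" --pt "0.02 0.044 0" --pt "0.018 0.04 0" --pt "0.012 0.026 0.005" --pt "0.004 0.008 0.01" --pt "0 0 0" --roll '[0,0,0,0,0,0,0,0,0,0]'

```text
t: 48.02
position: [616.0, 23.1, 239.1]
orientation: [179.4, 0.5, -4.9]
wrist_force: [-0.2, 0.1, 0.3]
finger_gap: 85.1
```

```bash
python3 d.py 617.5 30 132
```

```text
t 48.02 pos [616.   23.1 239.1] rpy [179.35   0.47  -4.89] gap 85.1 F [-0.2  0.1  0.3]
dp [ 0.0018 -0.0082  0.107 ] dist 0.107
```

Call:
servo_tool --hand '[1,1,1,1,1,1,1,1]' --pt "0.002 0 0.012" --pt "0 0 0.02" --pt "0 0 0.025" --pt "0 0 0.022" --pt "0 0 0.012" --pt "0 0 0.003" --pt "0 0 0" --pt "0 0 0" --roll '[0,0,0,0,0,0,0,0]'

```text
t: 49.02
position: [616.5, 28.0, 141.9]
orientation: [179.4, 0.4, -4.5]
wrist_force: [1.1, 0.0, -0.2]
finger_gap: 85.5
```

```bash
python3 d.py 617.5 29.7 132
```

```text
t 49.02 pos [616.5  28.  141.9] rpy [179.41   0.36  -4.46] gap 85.5 F [ 1.1  0.  -0.2]
dp [ 0.001  -0.0019  0.0099] dist 0.01
```

Call:
servo_tool --hand '[1,1,1,0.7,0.55,0.45,0.41,0.38,0.36,0.35,0.35,0.35]' --pt "0.0005 -0.001 0.005" --pt "0 0 0.004" --pt "0 0 0" --pt "0 0 0" --pt "0 0 0" --pt "0 0 0" --pt "0 0 0" --pt "0 0 0" --pt "0 0 0" --pt "0 0 0" --pt "0 0 0" --pt "0 0 0" --roll '[0,0,0,0,0,0,0,0,0,0,0,0]'

```text
t: 50.52
position: [617.9, 28.8, 133.4]
orientation: [179.4, 0.2, -4.5]
wrist_force: [-0.3, 0.4, 0.2]
finger_gap: 29.9
```

```bash
python3 d.py 617.5 29.7 132;python3 - <<'E'
from station import bot
from h import *
im=bot.grab_frame("wrist");cv2.imwrite("pics/w35.png",im[:,:,::-1])
E
```

```text
t 50.52 pos [617.9  28.8 133.4] rpy [179.42   0.24  -4.48] gap 29.9 F [-0.3  0.4  0.2]
dp [-0.0004 -0.0009  0.0014] dist 0.002
```

View pics/w35.png

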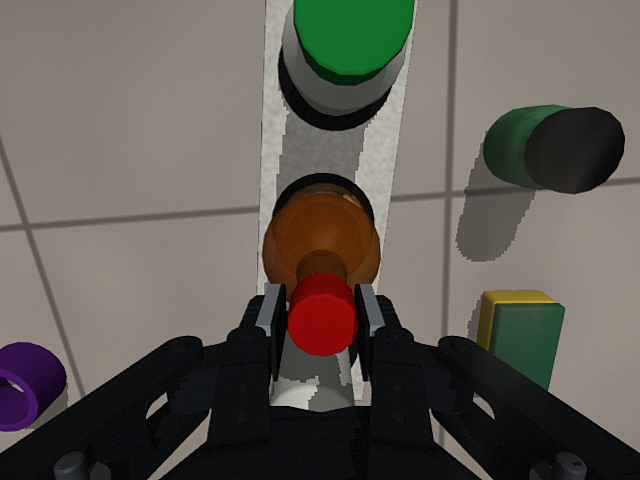

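Call:
servo_tool --hand '[0.35,0.35,0.37,0.4,0.45,0.55,0.7,1,1,1]' --pt "-0.0025 0 0" --pt "0 0 0" --pt "0 0 0" --pt "0 0 0" --pt "0 0 0" --pt "0 0 0" --pt "0 0 0" --pt "0 0 0" --pt "0 0 0" --pt "0 0 0" --roll '[0,0,0,0,0,0,0,0,0,0]'

```text
t: 51.82
position: [615.0, 29.0, 133.3]
orientation: [179.4, 0.3, -4.5]
wrist_force: [0.9, 0.6, -0.3]
finger_gap: 85.5
```

Call:
servo_tool --hand '[1,1,1,1,1,1]' --pt "0 0 -0.012" --pt "0 0 -0.025" --pt "0 0 -0.035" --pt "0 0 -0.035" --pt "0 0 -0.015" --pt "0 0 0" --roll '[0,0,0,0,0,0]'

```text
t: 52.58
position: [615.5, 30.2, 263.3]
orientation: [179.4, 0.1, -4.5]
wrist_force: [0.6, 0.5, -0.6]
finger_gap: 85.5
```

Call:
servo_tool --hand '[1,1,1,1,1,1,1,1,1]' --pt "-0.03 0 0" --pt "-0.045 -0.02 0" --pt "-0.03 -0.045 0" --pt "-0.02 -0.055 0" --pt "-0.01 -0.055 0" --pt "0 -0.055 0" --pt "0 -0.05 0" --pt "0 -0.03 0" --pt "0 0 0" --roll '[0,0,0,0,0,0,0,0,0]'

```text
t: 53.7
position: [499.1, 358.1, 255.0]
orientation: [179.3, 0.4, -4.6]
wrist_force: [-0.3, 0.1, 0.8]
finger_gap: 85.2
```

```bash
python3 chk.py pics/k3.png; python3 - <<'E'
from station import bot
from h import *
for n in("scene","top"):
    im=bot.grab_frame(n)[:,:,::-1]; cv2.imwrite(f"pics/z_{n}.png",im)
s=cv2.imread("pics/z_scene.png")[190:370,220:430];cv2.imwrite("pics/z_s.png",cv2.resize(s,None,fx=3.3,fy=3.3,interpolation=cv2.INTER_CUBIC))
E
```

```text
scene red bbox 310 321 246 261 [315.44 253.33]
top red bbox 297 307 194 204 [302.03 198.76]
stopper [622.7  31.  145.1] 0.12 t 53.8
{'scene': [622.7, 30.9, 145.0], 'top': [622.7, 31.1, 145.0]}
```

View pics/k3.png

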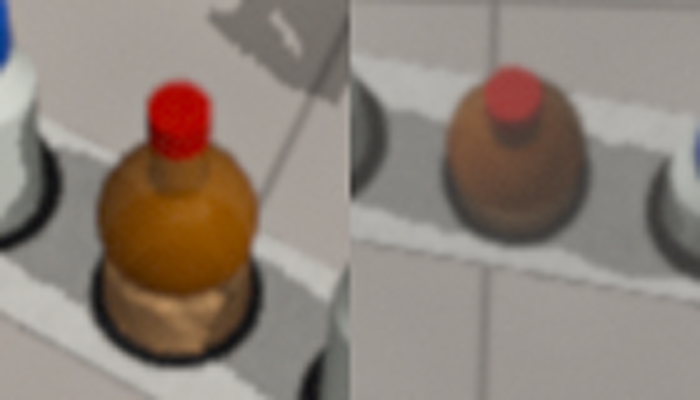

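View pics/z_s.png

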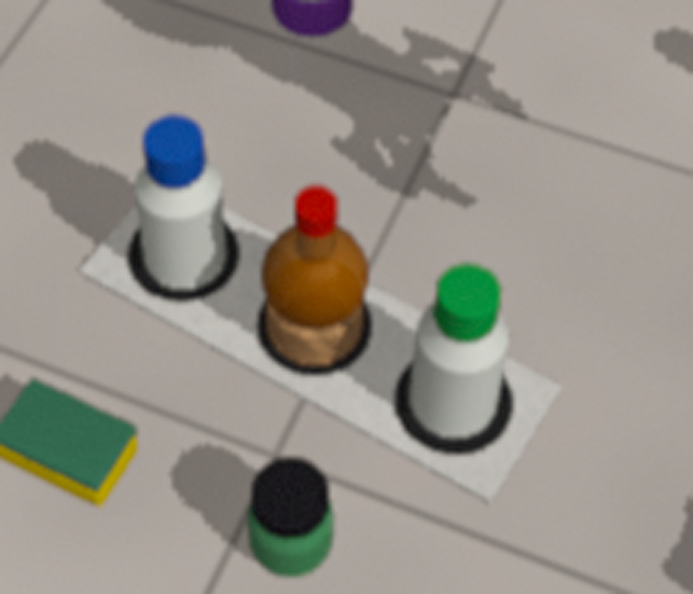

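```bash
python3 -c "
from station import bot
print(bot.hand_in()); print(bot.get_obs()['t'])"
```

```text
the job is handed in; nothing more can be done
None
the job is handed in; nothing more can be done
```

The tray is laid out and handed in, with the robot's clock at about 54 s of the 96 s allowed. No verdict was reported.

- **Placing:** The cork ring stands on the centre pad with the small amber flask seated in it. The blue-capped bottle is on the pad on the pH meter's side, and the green-capped one is on the hotplate's side.
- **Bottles:** In my last two-view check the blue bottle was about 2 mm off its pad centre each way. The green was about 1 mm off. Both stood upright.
- **Ring:** The wrist view put it about 1 mm from the pad centre. I could not check it with the top camera once the flask was in it.
- **Flask:** One check looked bad. After release it leaned about 0.09 rad away from the robot, close to the 0.1 limit. I nudged the stopper back twice with the jaws across the tray. The stopper then measured about 3 mm off the ring axis, a lean of roughly 0.04 rad, give or take 0.03. I saw it hold still over 1.5 s after the first nudge, but did not repeat that wait after the second.
- **Camera disagreement:** The scene camera reads the pads about 4 mm farther out in x than the top camera, and 4–8 mm farther than the wrist camera. I used averages and compared objects with pads within the same view.
- **Jar and sponge:** The arm never went near them, and they appear in the same places in the last pictures.

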